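Clear the coolant strainer and refit its bolted cover

ROBOT

A 6-joint arm with a two-finger parallel gripper is mounted at the origin on the work surface. World frame = base frame: x ahead of the robot, y to its left, z up, the work surface at z = 0. Lengths are in m, angles in rad, forces in N, time in s.
With the tool pointing down it reaches from about 0.35 to 0.775 m from the base axis. Payload 7.3 kg.
Tool frame: the origin (TCP) lies at the very end of the fingers, on their centre line; the grasp point (between the pads) lies 19 mm behind it; z points along the fingers, y is the line along which they close (so a half turn about z gives the same grasp; the last joint's range is limited). The gripper opens to 92 mm and grips with 3 to 60 N. Pads are 19 mm wide; open, the fingers measure 130 mm over their backs; the gripper's body (75 mm by 190 mm) begins 47 mm behind the grasp point.
Start: joints at [1.085, 0.342, 1.524, -0, 1.275, -0.146], TCP at [0.175, 0.495, 0.227] pointing down, gripper open.
Joint ranges: [-2.53, 2.53], [-0.77, 2.02], [0.04, 2.7], [-1, 4.14], [0.28, 2.66], [-3.11, 3.11]. Speed limits (rad/s): [2.57, 2.57, 3.14, 3.14, 3.14, 3.14].

INTERFACE

Orientations are given as a 3x3 rotation matrix whose columns are the frame's x, y, z axes.
In Python, from cell import r gives the robot as it stands.
- The arm moves only by the tool jog_arm, never from a script. Its argument "steps" is a list of rows, each a list of 7 numbers: the gripper command: -1 is shut, 1 is fully open, values between are in proportion, then the shift along the tool's x, y, z in cm, then the turn, a rotation vector about the tool's x, y, z in degrees. A call has 1 to 20 rows; each row is the pose to reach, as a shift and turn from the pose commanded when the call began, along the tool's axes at that moment; what a row does not reach only later rows make up. A row lasts 1/12 s, in which the tool goes at most 41.7 mm and 7.16 degrees, less where a joint would pass 70% of its speed; a pose out of reach is approached as far as the arm can. A call with a gripper value outside its range is refused whole. The fingers move at their own pace and stop on an object; "squeeze" is the grip in N (left out, the last holds). Time passes only in rows, so rows that repeat a pose let the fingers close. It gives the time, the measured TCP pose, the force, the opening and the grip force at its end, in the units of the state.
- r.get_obs(): the state, without advancing time (a new reading comes with each control period).
- r.capture(name): name is "scene" or "top"; returns a dict with "color" (400x640x3 uint8, blue, green, red), "range_z" (400x640 float32, m along the optical axis (not along the pixel's ray), 0 where there is no reading), "fx", "fy", "cx", "cy" (pixels), "k1" (the pictures are not rectified: a ray, as slopes to the right and down, at radius r is drawn at 1 + k1 r^2 times it, then the intrinsics apply), "R" (3x3) and "t" (3): a world point X has camera coordinates R X + t. Camera axes: x right, y down, z forward; pixel columns grow to the right and rows downward; lengths in m; the calibration is good to about 2 mm. A picture is of the moment at which its call begins.
- r.finish_job(): hands the job in; it is judged then, once.
Trained networks look in a picture, given as the dict that the camera call returned (one of the last four; its "shot" number tells which), for a name from the list of things; names that differ only in an ending like _2 or _b are one class to them, and where a whole thing is asked for, a point or a joint stands for the part that bears it (a point fixed in the world has none). Each returns a list of dicts, best first, with "confidence" (0 to 1); they miss things now and then, are a little off and sometimes report something else, mostly with a low value. They report only what shows in the picture. A call takes as long as a camera call. They do not tell look-alikes from the thing itself.
- r.boxes_of(picture, query): "at" ([column, row] as shares, 0 to 1, of the picture: columns of its width, rows of its height, amid what is visible of it).
- r.mark_of(picture, query): "at" ([column, row] as shares, 0 to 1, of the picture: columns of its width, rows of its height: a listed point, or the origin of a listed thing).
The state is a dict: "time": time; "qpos": joint angles; "dq": joint speeds; "effort": joint torques, N m; "position": TCP position; "ee_rot": TCP orientation; "ft_force": force on the tool from outside, world axes, zero at the start; "ft_torque": the same for the moment, N m; "grip_width": finger opening in m; "grip_force": force on a finger pad.
Only numpy, scipy, OpenCV 4.12 (cv2) and the standard library are available. Lean on these libraries where they do the work, as an engineer would, in place of code of your own. Each camera call takes 0.05 s, during which the arm holds its last target. There are 200 camera calls.

TASK

Clear every bar offcut off the green strainer box into the grey scrap bin. Then refit the aluminium cover plate: keeper end away from the lip, tilt it to hook its plain edge under the lip, and lower the other end until the plate lies flat and fully down in its seat; finally slide the bolt fully home through the keeper on the plate. The bolt has to be drawn back out of the way before the plate can go down; leave the other things on the bench where they are.

Things in the scene. Friction and masses are not known exactly. Their poses are not given: they have to be found in the camera images.
- strainer_box: low green box fixed to the bench, 265 x 222 mm, 50 mm high. Origin at bench height under the middle of the cover's seat; its x axis points from the lip to the bolt. Behind the seat's bolt-end strip the top is a flat deck to local x = 171 mm with the bolt's track: two rails 16 mm high, x from 84 to 164, y within 15 mm
- seat (a point): middle of the cover's seat: the strainer box's flat top, 50 mm above the bench, axes as the box's. The seat pocket is 144 mm (x from -72 to +72) by 186 mm (y from -93 to +93), bounded by 6 mm high strips at both sides (10 mm wide) and at the bolt end (8 mm wide), and at x = -72 by a 17 mm high wall (12 mm thick) that carries the lip
- lip (a point): middle of the lower free edge of the lip, at local (-60, 0, 62) mm of strainer_box. The lip is a 150 mm wide, 5 mm thick steel ledge which overhangs the seat from x = -72 to x = -60; the gap under it is 12 mm above the seat and its top is 17 mm above the seat
- cover: aluminium plate 140 (local x) x 180 (y) x 6 mm, 0.35 to 0.6 kg, loose; origin in the middle of its underside, z up. In its middle stands a grip tab 12 mm thick (x), 70 mm long (y), 42 mm high above the plate. The +x end has the keeper, the -x end is the plain edge for the lip. Seated, its frame coincides with point seat; play 2 mm in x, 3 mm in y. It goes down only if joint bolt is under about 0.014
- keeper (a point): middle of the keeper's opening on the cover, at its local (51, 0, 14) mm: a steel arch 10 mm long in x, opening 22 mm wide and 18 mm high above the plate's top, its top 23 mm above the plate's top
- plain_edge (a point): middle of the cover's plain edge, half way up its thickness: its local (-70, 0, 3) mm
- bolt (a joint): travel of the bolt in m: 0 fully drawn back, 0.05 fully home through the keeper; it slides along the strainer box's -x, towards the lip, with about 3 N friction, and stays where left. Its rod is 10 mm thick, axis 14 mm above the seat; at 0 its tip is at local x = 88 mm of strainer_box
- bolt_knob (a point): on the bolt's knob, a square upright post 14 x 14 mm (sides parallel to the strainer box's axes), 12 mm below the post's top; 38 mm above the seat. At joint 0 it is at local x = 136 mm of strainer_box. The post's free length above the track rails is 34 mm
- scrap_bin: grey open box fixed to the bench, outside 220 (x) x 190 (y) x 100 mm high, walls 4 mm, open above; origin under its middle
- offcut1: aluminium bar offcut, a plain block 72 x 34 x 34 mm (local x, y, z; local x is its long axis); origin at its middle. 0.2 to 0.3 kg. Starts on the seat, its long side roughly parallel to the lip; may be absent
- offcut2: round-cornered bright steel bar offcut, a plain block 62 x 38 x 38 mm (local x, y, z; local x is its long axis); origin at its middle. 0.2 to 0.3 kg. Starts on the seat, its long side roughly parallel to the lip; may be absent
- offcut3: dark steel bar offcut, a plain block 70 x 30 x 36 mm (local x, y, z; local x is its long axis); origin at its middle. 0.2 to 0.3 kg. Starts on the seat, its long side roughly parallel to the lip; may be absent
- offcut4: brass bar offcut, a plain block 66 x 32 x 34 mm (local x, y, z; local x is its long axis); origin at its middle. 0.2 to 0.3 kg. Starts on the seat, its long side roughly parallel to the lip; may be absent
- offcut5: dark steel bar offcut, a plain block 74 x 34 x 34 mm (local x, y, z; local x is its long axis); origin at its middle. 0.2 to 0.3 kg. Starts on the deck beside the bolt track, along the bolt; may be absent
- offcut6: round-cornered aluminium bar offcut, a plain block 68 x 36 x 36 mm (local x, y, z; local x is its long axis); origin at its middle. 0.2 to 0.3 kg. Starts on the deck beside the bolt track, along the bolt; may be absent
- gear: bystander: steel gear blank, 94 mm across, 34 mm high; origin under its middle
- oil_bottle: bystander: yellow oil bottle, 60 mm across, 170 mm high; origin under its middle
- grease_tin: bystander: steel tin, 84 mm across, 75 mm high; origin under its middle
- mug: bystander: white mug, 80 mm across, 90 mm high; origin under its middle
Mind the look-alikes: they are no part of the job. Several things have the shape of the cover; the one meant has the colours described above. Leave any turquoise look-alike of the offcut1 alone.

How it is judged:
On the way, in this order (a step that is already met when the one before it is completed fails the run):
1. every offcut is in the scrap bin (x of offcut1 in the frame of scrap_bin between -0.106 and 0.106 m and y of offcut1 in the frame of scrap_bin between -0.091 and 0.091 m and z of offcut1 in the frame of scrap_bin between 0 and 0.095 m and x of offcut2 in the frame of scrap_bin between -0.106 and 0.106 m and y of offcut2 in the frame of scrap_bin between -0.091 and 0.091 m and z of offcut2 in the frame of scrap_bin between 0 and 0.095 m and x of offcut3 in the frame of scrap_bin between -0.106 and 0.106 m and y of offcut3 in the frame of scrap_bin between -0.091 and 0.091 m and z of offcut3 in the frame of scrap_bin between 0 and 0.095 m and x of offcut4 in the frame of scrap_bin between -0.106 and 0.106 m and y of offcut4 in the frame of scrap_bin between -0.091 and 0.091 m and z of offcut4 in the frame of scrap_bin between 0 and 0.095 m and x of offcut5 in the frame of scrap_bin between -0.106 and 0.106 m and y of offcut5 in the frame of scrap_bin between -0.091 and 0.091 m and z of offcut5 in the frame of scrap_bin between 0 and 0.095 m and x of offcut6 in the frame of scrap_bin between -0.106 and 0.106 m and y of offcut6 in the frame of scrap_bin between -0.091 and 0.091 m and z of offcut6 in the frame of scrap_bin between 0 and 0.095 m), for 0.2 s.
2. the cover, tilted, has its plain edge under the lip (x of plain_edge in the frame of strainer_box between -0.08 and -0.063 m and z of plain_edge in the frame of strainer_box between 0.048 and 0.062 m and y of plain_edge in the frame of strainer_box between -0.02 and 0.02 m and angle between cover's own z axis and vertical above 0.03 rad), for 0.05 s.
3. the cover lies flat in its seat, keeper end at the bolt (x of cover in the frame of strainer_box between -0.005 and 0.005 m and y of cover in the frame of strainer_box between -0.006 and 0.006 m and z of cover in the frame of strainer_box between 0.047 and 0.053 m and angle between cover's own z axis and vertical below 0.025 rad and x of keeper in the frame of strainer_box above 0.04 m), for 0.2 s.
4. the bolt is home through the keeper (value of joint bolt above 0.044 m), for 0.2 s.
At the end, for the whole second after the job is handed in: every offcut lies inside the scrap bin (its middle below the rim), the cover lies flat in its seat (within 3 mm in height and 0.025 rad of level, 5 mm along and 6 mm across, keeper end at the bolt), the bolt is at least 44 mm out, through the keeper, and all is at rest (all of step 1 and all of step 3 and value of joint bolt above 0.044 m and linear speed of cover below 0.02 m/s and linear speed of each of offcut1, offcut2, offcut3, offcut4, offcut5, offcut6 below 0.03 m/s); the robot touches nothing.
It fails at once if a bystander on the bench is pushed more than 5 cm (distance of any of gear, oil_bottle, grease_tin, mug from where it was at the start of the episode above 0.05 m).
Of offcut1, offcut2, offcut3, offcut4, offcut5, offcut6 only 4 to 6 are there at a start; the rules pass over those that are not, and their reading is None.
At some moment in a run one of offcut1, offcut2, offcut3, offcut4, offcut5, offcut6, cover may be knocked a few centimetres aside while the robot is not near it.
Once in a run the grip may slacken for a moment while it holds something.
It also fails if it takes over 210 s, if anything falls off the work surface, if the arm or the gripper's body presses on something with over 40 N, if the wrist force passes 120 N, or if a joint passes its speed limit or range.

## Working session

There is one attempt and no reset: what is moved stays moved. The work goes in short steps, Python scripts to look and compute and a tool call to move; the robot and the scene stay as the last step left them, time stands still between calls to the robot, and variables do not carry over. Pictures are saved under pics/ and viewed, at most 14 in all, crops included, and the job is handed in when it is done.

Besides the shell and the picture viewer there is one more tool, called as name(argument=value, ...), one argument or row to a line, values as JSON. jog_arm: Moves the arm, as the interface text tells. Its arguments: {"type":"object","properties":{"steps":{"type":"array"},"squeeze":{"type":"number"}},"required":["steps"]}

```bash
ls; mkdir -p pics; cat > h.py <<'E'
import numpy as np, cv2
from cell import r
def ray(c,px):
    d=cv2.undistortPoints(np.array([[px]],float),np.array([[c['fx'],0,c['cx']],[0,c['fy'],c['cy']],[0,0,1]]),np.array([c['k1'],0,0,0]))[0,0]
    return np.array([d[0],d[1],1.])
def atz(c,px,z):  # intersect ray with world height z
    d=c['R'].T@ray(c,px); o=-c['R'].T@c['t']; return o+d*(z-o[2])/d[2]
def cloud(c):
    h,w=c['range_z'].shape
    g=np.stack(np.meshgrid(np.arange(w),np.arange(h)),-1).reshape(-1,1,2).astype(float)
    d=cv2.undistortPoints(g,np.array([[c['fx'],0,c['cx']],[0,c['fy'],c['cy']],[0,0,1]]),np.array([c['k1'],0,0,0]))[:,0]
    z=c['range_z'].reshape(-1)
    P=np.c_[d*z[:,None],z]
    W=(P-c['t'])@c['R']; W[z==0]=np.nan
    return W.reshape(h,w,3)
def proj(c,X):
    p=c['R']@np.array(X)+c['t']; u=p[:2]/p[2]; u=u*(1+c['k1']*(u@u)); return np.array([u[0]*c['fx']+c['cx'],u[1]*c['fy']+c['cy']])
E
python3 - <<'E'
from h import *
for n in ['top','scene']:
    c=r.capture(n); cv2.imwrite(f'pics/{n}0.png',c['color']); print(n,-c['R'].T@c['t'],c['R'].round(2).tolist())
    for q in ['strainer_box','scrap_bin','cover','keeper','bolt_knob','lip','seat','offcut1','offcut2','offcut3','offcut4','offcut5','offcut6']:
        m=r.mark_of(c,q); print(q,[(int(x['at'][0]*640),int(x['at'][1]*400),round(x['confidence'],2)) for x in m[:4]])
o=r.get_obs();print(o['time'],o['ee_rot'])
E
```

```text
pics
top [ 0.25810068 -0.09850085  1.5342264 ] [[0.07, -1.0, 0.0], [-0.98, -0.07, -0.2], [0.2, 0.01, -0.98]]
strainer_box [(299, 218, 0.57)]
scrap_bin [(198, 230, 0.87)]
cover [(461, 293, 0.73), (395, 246, 0.61)]
keeper [(465, 310, 0.92), (391, 232, 0.57)]
bolt_knob [(306, 179, 0.61)]
lip [(296, 231, 0.97), (197, 232, 0.31)]
seat [(304, 208, 0.73), (286, 171, 0.18)]
offcut1 [(287, 170, 0.78), (285, 218, 0.7), (249, 260, 0.7), (316, 203, 0.6)]
offcut2 [(287, 170, 0.78), (285, 218, 0.7), (249, 260, 0.7), (316, 203, 0.6)]
offcut3 [(287, 170, 0.78), (285, 218, 0.7), (249, 260, 0.7), (316, 203, 0.6)]
offcut4 [(287, 170, 0.78), (285, 218, 0.7), (249, 260, 0.7), (316, 203, 0.6)]
offcut5 [(287, 170, 0.78), (285, 218, 0.7), (249, 260, 0.7), (316, 203, 0.6)]
offcut6 [(287, 170, 0.78), (285, 218, 0.7), (249, 260, 0.7), (316, 203, 0.6)]
scene [ 0.87462445 -0.76365029  1.07956669] [[0.88, 0.48, 0.02], [0.39, -0.7, -0.61], [-0.28, 0.54, -0.8]]
strainer_box [(330, 172, 0.73), (328, 199, 0.67)]
scrap_bin [(354, 123, 0.77), (427, 146, 0.24)]
cover [(151, 317, 0.75), (246, 271, 0.62)]
keeper [(126, 312, 0.94), (267, 274, 0.88)]
bolt_knob [(360, 200, 0.48), (328, 201, 0.34)]
lip [(313, 176, 0.63)]
seat [(325, 191, 0.7), (224, 257, 0.24), (429, 185, 0.21)]
offcut1 [(313, 194, 0.97), (356, 219, 0.89), (328, 171, 0.88), (379, 185, 0.87)]
offcut2 [(313, 194, 0.97), (356, 219, 0.89), (328, 171, 0.88), (379, 185, 0.87)]
offcut3 [(313, 194, 0.97), (356, 219, 0.89), (328, 171, 0.88), (379, 185, 0.87)]
offcut4 [(313, 194, 0.97), (356, 219, 0.89), (328, 171, 0.88), (379, 185, 0.87)]
offcut5 [(313, 194, 0.97), (356, 219, 0.89), (328, 171, 0.88), (379, 185, 0.87)]
offcut6 [(313, 194, 0.97), (356, 219, 0.89), (328, 171, 0.88), (379, 185, 0.87)]
1.4 [[-9.42827525e-01  3.33281048e-01  2.69435156e-05]
 [ 3.33281049e-01  9.42827522e-01  7.81155315e-05]
 [ 6.31338133e-07  8.26292364e-05 -9.99999997e-01]]
```

```bash
python3 - <<'E'
import cv2
a=cv2.imread('pics/top0.png');cv2.imwrite('pics/topc.png',cv2.resize(a[130:330,140:540],None,fx=2,fy=2,interpolation=cv2.INTER_CUBIC))
a=cv2.imread('pics/scene0.png');cv2.imwrite('pics/scenec.png',cv2.resize(a[80:380,80:480],None,fx=2,fy=2,interpolation=cv2.INTER_CUBIC))
E
```

```text
(no output)
```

View pics/topc.png

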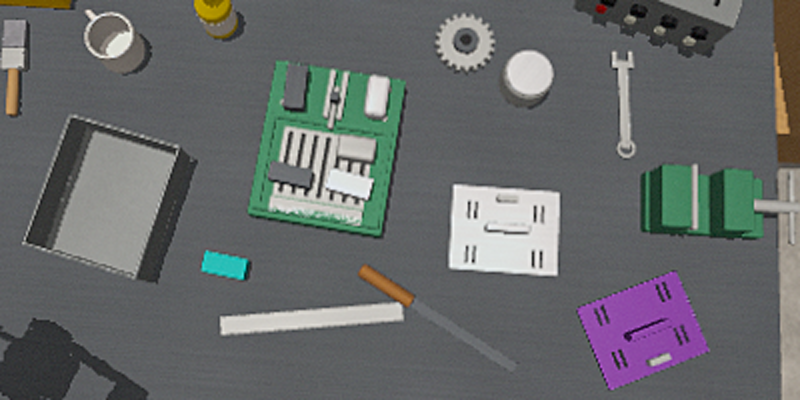

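View pics/scenec.png

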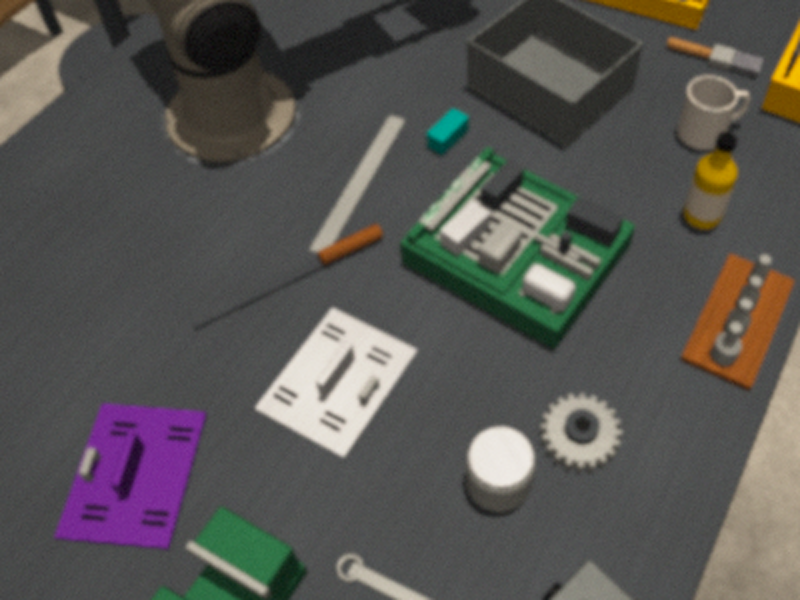

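Top picture: the aluminium cover is the white plate (395,246), not the purple one (461,293). The offcuts are dark deck (287,173), rounded alu deck (328,178), bright steel (317,205), dark (286,218) and alu (314,222). The turquoise look-alike (252,263) stays. The bin is at (198,230).

```bash
cat >> h.py <<'E'
def rect(P):
    (cx,cy),(w,h),a=cv2.minAreaRect((P[:,:2]*1000).astype(np.float32))
    if w<h: w,h,a=h,w,a+90
    return [round(v,1) for v in (cx,cy,w,h,(a+90)%180-90)]
def comps(m,W,C,minpx=60):
    n,l=cv2.connectedComponents(m.astype(np.uint8),connectivity=4)
    for i in range(1,n):
        k=l==i
        if k.sum()>=minpx:
            P=W[k]; ys,xs=np.where(k)
            print(int(k.sum()),'px',int(xs.mean()),int(ys.mean()),'rect(mm,deg)',rect(P),'z',np.nanpercentile(P[:,2],[5,50,95]).round(4),'bgr',C[k].mean(0).astype(int))
E
python3 - <<'E'
from h import *
for n in ['top','scene']:
    c=r.capture(n);W=cloud(c);C=c['color'];z=W[...,2];hsv=cv2.cvtColor(C,cv2.COLOR_BGR2HSV)
    print(n,'bench z',np.nanmedian(z))
    g=(hsv[...,0]>50)&(hsv[...,0]<80)&(hsv[...,1]>120)&(z>.04)&(z<.062)
    print('green');comps(g,W,C,200)
    print('high');comps((z>.074)&(z<.096)&(W[...,0]>.2)&(W[...,0]<.9)&(abs(W[...,1])<.4),W,C,20)
    print('plates');comps((C.min(-1)>150)&(z<.02),W,C,300)
    print('purple');comps((hsv[...,0]>130)&(hsv[...,0]<155)&(hsv[...,1]>120),W,C,300)
    q=r.mark_of(c,'cover'); 
    for x in q: print([v for v in atz(c,np.array(x['at'])*[640,400],0)],x['confidence'])
    for qn,h in [('keeper',.02),('bolt_knob',.088),('lip',.062),('seat',.05),('scrap_bin',0),('strainer_box',0),('gear',0),('oil_bottle',0),('grease_tin',0),('mug',0)]:
        for x in r.mark_of(c,qn)[:2]: print(qn,atz(c,np.array(x['at'])*[640,400],h).round(3),x['confidence'])
E
```

```text
top bench z -0.0015855505115286092
green
1156 px 304 193 rect(mm,deg) [548.3, -27.7, 264.9, 220.9, -4.9] z [0.045  0.0508 0.0577] bgr [ 96 134  67]
high
39 px 249 139 rect(mm,deg) [745.9, 166.9, 55.2, 17.9, -57.2] z [0.0764 0.084  0.0945] bgr [ 70 103 115]
171 px 193 147 rect(mm,deg) [701.8, 346.3, 82.5, 82.3, 86.6] z [0.0757 0.0862 0.0931] bgr [152 158 162]
233 px 405 165 rect(mm,deg) [690.1, -354.2, 73.7, 71.2, -63.3] z [0.0744 0.0766 0.0806] bgr [206 208 211]
233 px 287 173 rect(mm,deg) [638.0, 30.6, 75.3, 34.2, -1.6] z [0.079  0.0838 0.0897] bgr [100  98  96]
216 px 328 178 rect(mm,deg) [630.7, -104.0, 67.0, 35.7, -3.8] z [0.0784 0.0854 0.0907] bgr [198 199 202]
44 px 173 199 rect(mm,deg) [523.3, 393.1, 68.0, 5.4, -13.8] z [0.0748 0.0862 0.0954] bgr [53 54 53]
225 px 317 203 rect(mm,deg) [542.1, -76.9, 61.7, 39.4, 83.3] z [0.0807 0.087  0.0934] bgr [169 174 177]
34 px 227 212 rect(mm,deg) [492.8, 212.1, 55.7, 5.4, -9.5] z [0.0747 0.0836 0.0954] bgr [55 56 55]
211 px 284 217 rect(mm,deg) [491.6, 25.8, 69.2, 31.1, 81.4] z [0.0795 0.0863 0.0913] bgr [104 102 100]
242 px 314 221 rect
[... 3781 characters left out ...]
]
[np.float64(0.299672819519082), np.float64(-0.5649508515663283), np.float64(0.0)] 0.82
[np.float64(0.43650470556357224), np.float64(-0.32499248269939585), np.float64(0.0)] 0.6
keeper [ 0.245 -0.585  0.02 ] 0.87
keeper [ 0.491 -0.326  0.02 ] 0.67
bolt_knob [ 0.626 -0.037  0.088] 0.52
bolt_knob [ 0.638 -0.108  0.088] 0.35
lip [ 0.465 -0.021  0.062] 0.95
lip [ 0.484 -0.058  0.062] 0.71
seat [ 0.509 -0.021  0.05 ] 0.78
scrap_bin [0.444 0.332 0.   ] 0.73
strainer_box [ 0.509 -0.021  0.   ] 0.58
gear [ 0.763 -0.25   0.   ] 0.88
oil_bottle [0.773 0.179 0.   ] 0.59
oil_bottle [0.467 0.084 0.   ] 0.3
grease_tin [ 0.698 -0.346  0.   ] 0.86
mug [0.707 0.34  0.   ] 0.78
mug [ 0.697 -0.349  0.   ] 0.56
```

```bash
cat >> h.py <<'E'
from scipy.spatial.transform import Rotation as Ro
def plan(*T):
    """T: (x,y,z mm, closing-axis angle deg[, Rtarget]) -> tool shift cm, rotvec deg"""
    o=r.get_obs();R=o['ee_rot'];p=o['position']
    print('now t=%.2f'%o['time'],(p*1000).round(1),'yaw %.1f'%np.degrees(np.arctan2(R[1,1],R[0,1])),'w',round(o['grip_width']*1000,1),'F',o['ft_force'].round(1),o['grip_force'].round(1))
    for t in T:
        a=np.radians(t[3]); 
        Rt=np.array([[np.sin(a),np.cos(a),0],[-np.cos(a),np.sin(a),0],[0,0,-1.]])
        if len(t)>4: Rt=Rt@Ro.from_rotvec(t[4],degrees=True).as_matrix()
        print(t,'->',(R.T@(np.array(t[:3])/1000-p)*100).round(2),Ro.from_matrix(R.T@Rt).as_rotvec(degrees=True).round(1))
def tops(n,zl=.074,zh=.096,mn=100):
    c=r.capture(n);W=cloud(c);C=c['color'];z=W[...,2]
    comps((z>zl)&(z<zh)&(W[...,0]>.38)&(W[...,0]<.7)&(W[...,1]>-.2)&(W[...,1]<.1),W,C,mn); return c,W
E
python3 - <<'E'
from h import *
c=r.capture('top')
B=[atz(c,p,.1) for p in [(176,188),(230,205),(207.5,269),(152,251)]]
print(np.round(B,3), np.mean(B,0))
plan((545,-76,180,83.5),(545,-76,62,83.5),(640.5,31.6,62,86.5))
E
```

```text
[[0.558 0.384 0.1  ]
 [0.515 0.203 0.1  ]
 [0.308 0.252 0.1  ]
 [0.351 0.433 0.1  ]] [0.43331456 0.31795388 0.1       ]Traceback (most recent call last):
  File "<stdin>", line 5, in <module>
  File "h.py", line 33, in plan
    print('now t=%.2f'%o['time'],(p*1000).round(1),'yaw %.1f'%np.degrees(np.arctan2(R[1,1],R[0,1])),'w',round(o['grip_width']*1000,1),'F',o['ft_force'].round(1),o['grip_force'].round(1))
                                                                                                                                                                 ^^^^^^^^^^^^^^^^^^^^^
AttributeError: 'float' object has no attribute 'round'
```

```bash
sed -i "s/o\['grip_force'\].round(1)/round(float(o['grip_force']),1)/" h.py
python3 - <<'E'
from h import *
plan((545,-76,180,83.5),(545,-76,62,83.5))
E
```

```text
now t=2.65 [175.  495.  226.7] yaw 70.5 w 91.8 F [-0.1  0.4  0.5] 0.0Traceback (most recent call last):
  File "<stdin>", line 2, in <module>
  File "h.py", line 38, in plan
    print(t,'->',(R.T@(np.array(t[:3])/1000-p)*100).round(2),Ro.from_matrix(R.T@Rt).as_rotvec(degrees=True).round(1))
                                                             ~~~~~~~~~~~~~~^^^^^^^^
  File "scipy/spatial/transform/_rotation.pyx", line 1143, in scipy.spatial.transform._rotation.Rotation.from_matrix
ValueError: Non-positive determinant (left-handed or null coordinate frame) in rotation matrix 0: [[-9.74494447e-01  2.24411609e-01  4.03859825e-05]
 [ 2.24411606e-01  9.74494447e-01 -6.23961655e-05]
 [ 5.33583396e-05  5.17416336e-05  9.99999997e-01]].
```

```bash
sed -i "s/\[\[np.sin(a),np.cos(a),0\],\[-np.cos(a),np.sin(a),0\]/[[-np.sin(a),np.cos(a),0],[np.cos(a),np.sin(a),0]/" h.py
python3 - <<'E'
from h import *
plan((545,-76,180,83.5),(545,-76,62,83.5))
E
```

```text
now t=2.65 [175.  495.  226.7] yaw 70.5 w 91.8 F [-0.1  0.4  0.5] 0.0
(545, -76, 180, 83.5) -> [-53.92 -41.5    4.67] [  0.   0. -13.]
(545, -76, 62, 83.5) -> [-53.92 -41.5   16.47] [  0.   0. -13.]
```

jog_arm(
  steps=[
    [1,-53.9,-41.5,4.7,0,0,-13],
    [1,-53.9,-41.5,4.7,0,0,-13],
    [1,-53.9,-41.5,4.7,0,0,-13],
    [1,-53.9,-41.5,4.7,0,0,-13],
    [1,-53.9,-41.5,4.7,0,0,-13],
    [1,-53.9,-41.5,4.7,0,0,-13],
    [1,-53.9,-41.5,4.7,0,0,-13],
    [1,-53.9,-41.5,4.7,0,0,-13],
    [1,-53.9,-41.5,4.7,0,0,-13],
    [1,-53.9,-41.5,4.7,0,0,-13],
    [1,-53.9,-41.5,4.7,0,0,-13],
    [1,-53.9,-41.5,4.7,0,0,-13],
    [1,-53.9,-41.5,4.7,0,0,-13],
    [1,-53.9,-41.5,4.7,0,0,-13],
    [1,-53.9,-41.5,4.7,0,0,-13],
    [1,-53.9,-41.5,4.7,0,0,-13],
    [1,-53.9,-41.5,4.7,0,0,-13],
    [1,-53.9,-41.5,4.7,0,0,-13],
    [1,-53.9,-41.5,4.7,0,0,-13],
    [1,-53.9,-41.5,4.7,0,0,-13],
  ],
  squeeze=35,
)

```text
time: 4.32
position: [0.5442, -0.0752, 0.1795]
ee_rot: [[-0.994, 0.113, -0.001], [0.113, 0.994, 0.001], [0.001, 0.001, -1.0]]
ft_force: [-0.3, -0.9, 1.1]
grip_width: 0.0921
grip_force: 0.0
```

```bash
python3 - <<'E'
from h import *
tops('top');print();tops('scene')
plan((545,-76,64,83.5))
E
```

```text
309 px 377 187 rect(mm,deg) [642.7, 32.8, 74.1, 39.4, -3.1] z [0.0766 0.0858 0.0896] bgr [66 68 65]
214 px 309 193 rect(mm,deg) [485.6, -75.0, 58.3, 35.9, 78.9] z [0.076  0.0857 0.0895] bgr [154 163 168]
292 px 329 201 rect(mm,deg) [546.4, -74.7, 62.5, 38.3, 85.6] z [0.0769 0.0892 0.0931] bgr [79 87 90]
311 px 354 221 rect(mm,deg) [635.2, -102.0, 69.2, 36.4, -4.3] z [0.0769 0.0869 0.0913] bgr [186 196 198]
now t=4.42 [544.3 -74.6 180. ] yaw 83.6 w 92.1 F [-0.4 -0.6 -0.3] 0.0
(545, -76, 64, 83.5) -> [-0.08 -0.13 11.6 ] [ 0.  -0.   0.1]
```

jog_arm(
  steps=[
    [1,0,-0.1,4,0,0,0],
    [1,0,-0.1,8,0,0,0],
    [1,0,-0.1,11,0,0,0],
    [1,0,-0.1,11.6,0,0,0],
    [-1,0,-0.1,11.6,0,0,0],
    [-1,0,-0.1,11.6,0,0,0],
    [-1,0,-0.1,11.6,0,0,0],
    [-1,0,-0.1,11.6,0,0,0],
    [-1,0,-0.1,11.6,0,0,0],
    [-1,0,-0.1,11.6,0,0,0],
    [-1,0,-0.1,8,0,0,0],
    [-1,0,-0.1,4,0,0,0],
    [-1,0,-0.1,0,0,0,0],
  ],
)

```text
time: 5.5
position: [0.5438, -0.0768, 0.1807]
ee_rot: [[-0.994, 0.113, -0.002], [0.113, 0.994, 0.001], [0.002, 0.0, -1.0]]
ft_force: [1.8, -0.7, -2.7]
grip_width: 0.0618
grip_force: 34.9
```

```bash
python3 - <<'E'
from h import *
# bin axes: u (-13.3deg long), bin centre 433,320 ; closing axis angle 76.7 = short axis
plan((470,275,170,76.7),(390,275,170,76.7))
E
```

```text
now t=5.50 [543.8 -76.8 180.7] yaw 83.5 w 61.8 F [ 1.8 -0.7 -2.7] 34.9
(470, 275, 170, 76.7) -> [11.3  34.12  1.11] [ 0.  -0.1  6.8]
(390, 275, 170, 76.7) -> [19.24 33.22  1.13] [ 0.  -0.1  6.8]
```

jog_arm(
  steps=[
    [-1,9.1,37.4,0,0,0,6.8],
    [-1,9.1,37.4,0,0,0,6.8],
    [-1,9.1,37.4,0,0,0,6.8],
    [-1,9.1,37.4,0,0,0,6.8],
    [-1,9.1,37.4,0,0,0,6.8],
    [-1,9.1,37.4,0,0,0,6.8],
    [-1,9.1,37.4,0,0,0,6.8],
    [-1,9.1,37.4,0,0,0,6.8],
    [-1,9.1,37.4,0,0,0,6.8],
    [-1,9.1,37.4,0,0,0,6.8],
    [-1,9.1,37.4,4,0,0,6.8],
    [-1,9.1,37.4,8,0,0,6.8],
    [-1,9.1,37.4,12,0,0,6.8],
    [-1,9.1,37.4,13,0,0,6.8],
    [1,9.1,37.4,13,0,0,6.8],
    [1,9.1,37.4,13,0,0,6.8],
    [1,9.1,37.4,13,0,0,6.8],
    [1,9.1,37.4,8,0,0,6.8],
    [1,9.1,37.4,4,0,0,6.8],
    [1,9.1,37.4,0,0,0,6.8],
  ],
)

```text
time: 7.17
position: [0.497, 0.305, 0.1792]
ee_rot: [[-0.973, 0.23, 0.003], [0.23, 0.973, 0.002], [-0.003, 0.002, -1.0]]
ft_force: [0.9, 0.3, 0.1]
grip_width: 0.0911
grip_force: 0.0
```

```bash
python3 - <<'E'
from h import *
tops('top');print();tops('scene')
plan((641,32,180,86),(641,32,64,86))
E
```

```text
237 px 287 173 rect(mm,deg) [638.2, 30.7, 76.3, 34.7, -2.1] z [0.0785 0.084  0.0892] bgr [100  97  96]
215 px 328 178 rect(mm,deg) [630.6, -104.1, 67.3, 35.7, -4.3] z [0.0782 0.0853 0.0906] bgr [198 199 202]
206 px 284 217 rect(mm,deg) [491.8, 26.0, 69.0, 31.0, 80.3] z [0.0799 0.0861 0.0909] bgr [106 103 101]
239 px 314 221 rect(mm,deg) [482.7, -69.3, 71.4, 34.7, 79.3] z [0.079  0.0841 0.0891] bgr [218 217 214]

246 px 330 169 rect(mm,deg) [496.3, 29.7, 74.6, 32.5, 81.2] z [0.0778 0.0878 0.0917] bgr [66 69 65]
308 px 377 187 rect(mm,deg) [643.1, 34.1, 73.8, 39.8, -0.7] z [0.0776 0.086  0.0899] bgr [65 66 63]
291 px 312 191 rect(mm,deg) [487.4, -66.7, 75.5, 35.0, 78.6] z [0.0776 0.0864 0.0896] bgr [184 193 199]
307 px 354 221 rect(mm,deg) [635.6, -102.4, 67.2, 35.8, -2.6] z [0.0774 0.0871 0.091 ] bgr [184 194 196]
now t=7.27 [501.  306.9 185.7] yaw 76.7 w 91.8 F [0.5 0.3 0.4] 0.0
(641, 32, 180, 86) -> [-19.93 -23.55   0.6 ] [ 0.6  0.9 -9.3]
(641, 32, 64, 86) -> [-19.75 -23.69  12.2 ] [ 0.6  0.9 -9.3]
```

jog_arm(
  steps=[
    [0.1,-20.4,-23.3,0,0,0,-9.3],
    [0.1,-20.4,-23.3,0,0,0,-9.3],
    [0.1,-20.4,-23.3,0,0,0,-9.3],
    [0.1,-20.4,-23.3,0,0,0,-9.3],
    [0.1,-20.4,-23.3,0,0,0,-9.3],
    [0.1,-20.4,-23.3,0,0,0,-9.3],
    [0.1,-20.4,-23.3,0,0,0,-9.3],
    [0.1,-20.4,-23.3,0,0,0,-9.3],
    [0.1,-20.4,-23.3,0,0,0,-9.3],
    [0.1,-20.4,-23.3,0,0,0,-9.3],
    [0.1,-20.4,-23.3,4,0,0,-9.3],
    [0.1,-20.4,-23.3,8,0,0,-9.3],
    [0.1,-20.4,-23.3,11,0,0,-9.3],
    [0.1,-20.4,-23.3,11.5,0,0,-9.3],
    [0.1,-20.4,-23.3,11.5,0,0,-9.3],
    [-1,-20.4,-23.3,11.5,0,0,-9.3],
    [-1,-20.4,-23.3,11.5,0,0,-9.3],
    [-1,-20.4,-23.3,11.5,0,0,-9.3],
    [-1,-20.4,-23.3,11.5,0,0,-9.3],
    [-1,-20.4,-23.3,11.5,0,0,-9.3],
  ],
)

```text
time: 8.93
position: [0.6431, 0.0317, 0.0625]
ee_rot: [[-0.998, 0.069, 0.005], [0.069, 0.998, 0.0], [-0.005, 0.001, -1.0]]
ft_force: [-0.7, 0.8, 7.1]
grip_width: 0.0337
grip_force: 34.8
```

```bash
python3 - <<'E'
from h import *
plan((420,315,180,76.7))
E
```

```text
now t=8.93 [643.1  31.7  62.5] yaw 86.0 w 33.7 F [-0.7  0.8  7.1] 34.8
(420, 315, 180, 76.7) -> [ 24.15  26.73 -11.85] [0.1 0.3 9.3]
```

jog_arm(
  steps=[
    [-1,0,0,-4,0,0,0],
    [-1,0,0,-8,0,0,0],
    [-1,0,0,-12,0,0,0],
    [-1,24.3,31.1,-12,0,0,9.3],
    [-1,24.3,31.1,-12,0,0,9.3],
    [-1,24.3,31.1,-12,0,0,9.3],
    [-1,24.3,31.1,-12,0,0,9.3],
    [-1,24.3,31.1,-12,0,0,9.3],
    [-1,24.3,31.1,-12,0,0,9.3],
    [-1,24.3,31.1,-12,0,0,9.3],
    [-1,24.3,31.1,-12,0,0,9.3],
    [-1,24.3,31.1,-12,0,0,9.3],
    [-1,24.3,31.1,-12,0,0,9.3],
    [-1,24.3,31.1,-12,0,0,9.3],
    [-1,24.3,31.1,-8,0,0,9.3],
    [-1,24.3,31.1,-4,0,0,9.3],
    [-1,24.3,31.1,-1.5,0,0,9.3],
    [-1,24.3,31.1,-1.5,0,0,9.3],
    [0.1,24.3,31.1,-1.5,0,0,9.3],
    [0.1,24.3,31.1,-1.5,0,0,9.3],
  ],
)

```text
time: 10.6
position: [0.4224, 0.359, 0.0771]
ee_rot: [[-0.973, 0.23, 0.003], [0.23, 0.973, 0.002], [-0.003, 0.003, -1.0]]
ft_force: [-0.2, 0.4, 1.1]
grip_width: 0.0429
grip_force: 0.0
```

```bash
python3 - <<'E'
from h import *
plan((421.5,358.6,180,76.7),(634.5,-103.3,180,86.5),(634.5,-103.3,63.5,86.5))
E
```

```text
now t=10.60 [422.4 359.   77.1] yaw 76.7 w 42.9 F [-0.2  0.4  1.1] 0.0
(421.5, 358.6, 180, 76.7) -> [  0.05  -0.03 -10.29] [ 0.2  0.2 -0. ]
(634.5, -103.3, 180, 86.5) -> [-31.31 -40.08 -10.32] [ 0.2  0.2 -9.8]
(634.5, -103.3, 63.5, 86.5) -> [-31.27 -40.11   1.33] [ 0.2  0.2 -9.8]
```

jog_arm(
  steps=[
    [0.1,0,0,-4,0,0,0],
    [0.1,0,0,-8,0,0,0],
    [0.1,-31.3,-40.1,-10.3,0,0,-9.8],
    [0.1,-31.3,-40.1,-10.3,0,0,-9.8],
    [0.1,-31.3,-40.1,-10.3,0,0,-9.8],
    [0.1,-31.3,-40.1,-10.3,0,0,-9.8],
    [0.1,-31.3,-40.1,-10.3,0,0,-9.8],
    [0.1,-31.3,-40.1,-10.3,0,0,-9.8],
    [0.1,-31.3,-40.1,-10.3,0,0,-9.8],
    [0.1,-31.3,-40.1,-10.3,0,0,-9.8],
    [0.1,-31.3,-40.1,-10.3,0,0,-9.8],
    [0.1,-31.3,-40.1,-10.3,0,0,-9.8],
    [0.1,-31.3,-40.1,-10.3,0,0,-9.8],
    [0.1,-31.3,-40.1,-10.3,0,0,-9.8],
    [0.1,-31.3,-40.1,-10.3,0,0,-9.8],
    [0.1,-31.3,-40.1,-10.3,0,0,-9.8],
    [0.1,-31.3,-40.1,-6,0,0,-9.8],
    [0.1,-31.3,-40.1,-2,0,0,-9.8],
    [0.1,-31.3,-40.1,1,0,0,-9.8],
    [0.1,-31.3,-40.1,1.3,0,0,-9.8],
  ],
)

```text
time: 12.27
position: [0.6298, -0.1014, 0.0575]
ee_rot: [[-0.998, 0.06, -0.008], [0.06, 0.998, 0.003], [0.008, 0.002, -1.0]]
ft_force: [-1.2, 1.1, -1.6]
grip_width: 0.051
grip_force: 0.0
```

jog_arm(
  steps=[
    [0.1,0,0,0,0,0,0],
    [-1,0,0,0,0,0,0],
    [-1,0,0,0,0,0,0],
    [-1,0,0,0,0,0,0],
    [-1,0,0,0,0,0,0],
    [-1,0,0,0,0,0,0],
    [-1,0,0,-4,0,0,0],
    [-1,0,0,-8,0,0,0],
    [-1,0,0,-12,0,0,0],
    [-1,0,0,-12,0,0,0],
  ],
)

```text
time: 13.1
position: [0.6373, -0.1048, 0.1924]
ee_rot: [[-0.998, 0.06, 0.016], [0.06, 0.998, -0.005], [-0.017, -0.004, -1.0]]
ft_force: [1.2, 0.1, -0.6]
grip_width: 0.0359
grip_force: 35.0
```

```bash
python3 - <<'E'
from h import *
plan((405,290,180,76.7),(405,290,60,76.7))
E
```

```text
now t=13.10 [ 637.3 -104.8  192.4] yaw 86.5 w 35.9 F [ 1.2  0.1 -0.6] 35.0
(405, 290, 180, 76.7) -> [25.58 38.01  0.67] [-0.1  1.   9.8]
(405, 290, 60, 76.7) -> [25.78 38.05 12.67] [-0.1  1.   9.8]
```

jog_arm(
  steps=[
    [-1,25.2,38,0,0,0,9.8],
    [-1,25.2,38,0,0,0,9.8],
    [-1,25.2,38,0,0,0,9.8],
    [-1,25.2,38,0,0,0,9.8],
    [-1,25.2,38,0,0,0,9.8],
    [-1,25.2,38,0,0,0,9.8],
    [-1,25.2,38,0,0,0,9.8],
    [-1,25.2,38,0,0,0,9.8],
    [-1,25.2,38,0,0,0,9.8],
    [-1,25.2,38,0,0,0,9.8],
    [-1,25.2,38,0,0,0,9.8],
    [-1,25.2,38,0,0,0,9.8],
    [-1,25.2,38,4,0,0,9.8],
    [-1,25.2,38,8,0,0,9.8],
    [-1,25.2,38,11,0,0,9.8],
    [-1,25.2,38,11,0,0,9.8],
    [0.1,25.2,38,11,0,0,9.8],
    [0.1,25.2,38,11,0,0,9.8],
    [0.1,25.2,38,7,0,0,9.8],
    [0.1,25.2,38,1,0,0,9.8],
  ],
)

```text
time: 14.77
position: [0.4045, 0.2905, 0.1554]
ee_rot: [[-0.973, 0.23, -0.001], [0.23, 0.973, -0.0], [0.001, -0.001, -1.0]]
ft_force: [1.3, 0.2, -0.1]
grip_width: 0.0502
grip_force: 0.0
```

jog_arm(
  steps=[
    [0.2,0,0,-2,0,0,0],
    [0.2,0,0,-2,0,0,0],
    [0.2,0,0,-2,0,0,0],
  ],
)

```text
time: 15.02
position: [0.4063, 0.2915, 0.1772]
ee_rot: [[-0.973, 0.23, 0.007], [0.23, 0.973, 0.004], [-0.006, 0.005, -1.0]]
ft_force: [-0.6, 0.1, -0.2]
grip_width: 0.055
grip_force: 0.0
```

```bash
python3 - <<'E'
from h import *
c,W=tops('top',.06,.11,12);cv2.imwrite('pics/t1.png',cv2.resize(c['color'][150:290,140:360],None,fx=3,fy=3,interpolation=cv2.INTER_CUBIC));print();tops('scene',.068,.12,10)
plan((627,-36,180,85),(627,-36,72,85))
E
```

```text
192 px 307 179 rect(mm,deg) [623.5, -35.4, 98.7, 30.4, -5.4] z [0.0612 0.0674 0.0991] bgr [156 160 163]
231 px 285 217 rect(mm,deg) [491.2, 26.3, 70.2, 30.6, 81.4] z [0.0684 0.0858 0.0909] bgr [104 101  99]
256 px 314 222 rect(mm,deg) [482.5, -69.4, 71.8, 34.4, 78.1] z [0.0717 0.084  0.0891] bgr [209 209 205]
420 px 297 235 rect(mm,deg) [438.0, -16.6, 204.5, 25.5, 84.4] z [0.0624 0.0672 0.0725] bgr [163 179 156]

315 px 306 176 rect(mm,deg) [441.7, -12.3, 205.8, 25.1, 84.3] z [0.0684 0.0702 0.0735] bgr [135 157 143]
275 px 330 170 rect(mm,deg) [496.2, 28.8, 74.5, 31.9, 81.8] z [0.071  0.0876 0.0916] bgr [63 65 62]
331 px 312 191 rect(mm,deg) [487.6, -65.5, 77.1, 36.8, 77.9] z [0.0708 0.0858 0.0894] bgr [172 181 187]
160 px 359 202 rect(mm,deg) [614.7, -34.1, 73.4, 30.3, -1.8] z [0.0682 0.0713 0.1028] bgr [ 99 111 109]
10 px 372 206 rect(mm,deg) [652.3, -24.5, 13.8, 6.5, -29.1] z [0.0681 0.0694 0.0738] bgr [136 156 150]
11 px 377 208 rect(mm,deg) [670.3, -26.6, 12.8, 10.3, 71.8] z [0.0685 0.0694 0.0718] bgr [127 149 140]
now t=15.12 [404.7 290.8 174.2] yaw 76.7 w 54.7 F [-0.3  0.1 -1. ] 0.0
(627, -36, 180, 85) -> [-29.14 -26.7   -0.58] [ 0.1  0.1 -8.3]
(627, -36, 72, 85) -> [-29.13 -26.71  10.22] [ 0.1  0.1 -8.3]
```

View pics/t1.png

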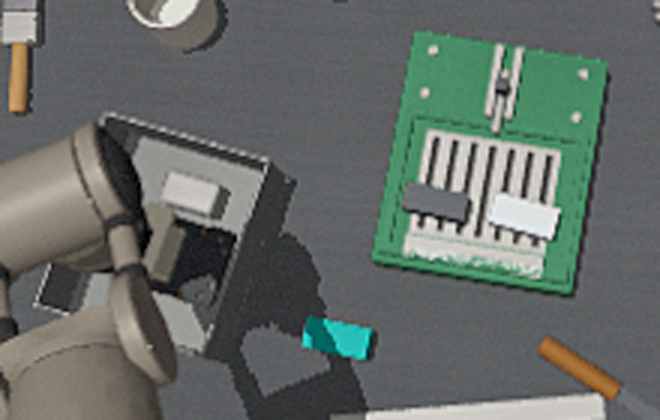

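jog_arm(
  steps=[
    [-0.1,-29.1,-26.7,0,0,0,-8.3],
    [-0.1,-29.1,-26.7,0,0,0,-8.3],
    [-0.1,-29.1,-26.7,0,0,0,-8.3],
    [-0.1,-29.1,-26.7,0,0,0,-8.3],
    [-0.1,-29.1,-26.7,0,0,0,-8.3],
    [-0.1,-29.1,-26.7,0,0,0,-8.3],
    [-0.1,-29.1,-26.7,0,0,0,-8.3],
    [-0.1,-29.1,-26.7,0,0,0,-8.3],
    [-0.1,-29.1,-26.7,0,0,0,-8.3],
    [-0.1,-29.1,-26.7,0,0,0,-8.3],
    [-0.1,-29.1,-26.7,0,0,0,-8.3],
    [-0.1,-29.1,-26.7,0,0,0,-8.3],
    [-0.1,-29.1,-26.7,4,0,0,-8.3],
    [-0.1,-29.1,-26.7,8,0,0,-8.3],
    [-0.1,-29.1,-26.7,10,0,0,-8.3],
    [-0.1,-29.1,-26.7,10,0,0,-8.3],
    [-0.1,-29.1,-26.7,10,0,0,-8.3],
  ],
)

```text
time: 16.53
position: [0.6254, -0.0343, 0.0727]
ee_rot: [[-0.996, 0.085, -0.003], [0.085, 0.996, 0.001], [0.003, 0.001, -1.0]]
ft_force: [1.0, 0.7, 0.9]
grip_width: 0.0413
grip_force: 0.0
```

jog_arm(
  steps=[
    [-1,0,0,0,0,0,0],
    [-1,0,0,0,0,0,0],
    [-1,0,0,0,0,0,0],
    [-1,0,0,0,0,0,0],
    [-1,0,0,0,0,0,0],
    [-1,0,0,0,0,0,0],
  ],
  squeeze=20,
)

```text
time: 17.03
position: [0.6275, -0.0336, 0.0749]
ee_rot: [[-0.996, 0.087, 0.003], [0.087, 0.996, 0.003], [-0.002, 0.003, -1.0]]
ft_force: [0.6, 9.1, 4.2]
grip_width: 0.0136
grip_force: 20.0
```

```bash
python3 - <<'E'
from h import *
plan((646,-37.5,72,85))
E
```

```text
now t=17.03 [627.5 -33.6  74.9] yaw 85.0 w 13.6 F [0.6 9.1 4.2] 20.0
(646, -37.5, 72, 85) -> [-1.88 -0.23  0.29] [0.2 0.1 0. ]
```

jog_arm(
  steps=[
    [-1,-0.6,0.1,0,0,0,0],
    [-1,-1.2,0.1,0,0,0,0],
    [-1,-1.7,0.1,0,0,0,0],
    [-1,-1.7,0.1,0,0,0,0],
    [-1,-1.7,0.1,0,0,0,0],
  ],
)

```text
time: 17.45
position: [0.6448, -0.0352, 0.0748]
ee_rot: [[-0.996, 0.087, 0.003], [0.087, 0.996, 0.001], [-0.003, 0.002, -1.0]]
ft_force: [1.2, 5.1, 4.5]
grip_width: 0.0136
grip_force: 20.0
```

jog_arm(
  steps=[
    [-1,-0.3,0,0,0,0,0],
    [-1,-0.5,0,0,0,0,0],
    [-1,-0.5,0,0,0,0,0],
    [-1,-0.5,0,0,0,0,0],
  ],
)

```text
time: 17.78
position: [0.6491, -0.0356, 0.0748]
ee_rot: [[-0.996, 0.087, 0.002], [0.087, 0.996, 0.001], [-0.002, 0.002, -1.0]]
ft_force: [-0.7, 5.6, 5.6]
grip_width: 0.0138
grip_force: 20.0
```

jog_arm(
  steps=[
    [-1,-0.3,0,0,0,0,0],
    [-1,-0.5,0,0,0,0,0],
    [-1,-0.5,0,0,0,0,0],
    [-1,-0.5,0,0,0,0,0],
  ],
)

```text
time: 18.12
position: [0.6503, -0.0357, 0.0747]
ee_rot: [[-0.996, 0.086, -0.007], [0.086, 0.996, 0.002], [0.007, 0.002, -1.0]]
ft_force: [-14.4, 5.3, 14.0]
grip_width: 0.0143
grip_force: 20.0
```

jog_arm(
  steps=[
    [-0.1,0.5,0,0,0,0,0],
    [-0.1,0.5,0,0,0,0,0],
    [-0.1,0.5,0,0,0,0,0],
    [0.1,0.5,0,-4,0,0,0],
    [0.1,0.5,0,-8,0,0,0],
    [0.1,16,5,-9,0,0,93.5],
    [0.1,16,5,-9,0,0,93.5],
    [0.1,16,5,-9,0,0,93.5],
    [0.1,16,5,-9,0,0,93.5],
    [0.1,16,5,-9,0,0,93.5],
    [0.1,16,5,-9,0,0,93.5],
    [0.1,16,5,-9,0,0,93.5],
    [0.1,16,5,-9,0,0,93.5],
    [0.1,16,5,-9,0,0,93.5],
    [0.1,16,5,-9,0,0,93.5],
    [0.1,16,5,-9,0,0,93.5],
    [0.1,16,5,-9,0,0,93.5],
    [0.1,16,5,-9,0,0,93.5],
    [0.1,16,5,-9,0,0,93.5],
    [0.1,16,5,-9,0,0,93.5],
  ],
)

```text
time: 19.78
position: [0.4988, 0.0263, 0.1634]
ee_rot: [[0.144, 0.99, 0.0], [0.99, -0.144, -0.0], [-0.0, 0.0, -1.0]]
ft_force: [-0.3, 0.1, -0.3]
grip_width: 0.0507
grip_force: 0.0
```

```bash
python3 - <<'E'
from h import *
tops('scene',.074,.096,40)
plan((494,27.5,74,-8.5))
E
```

```text
247 px 330 169 rect(mm,deg) [495.5, 28.6, 71.6, 32.2, 83.7] z [0.0767 0.0881 0.0915] bgr [43 45 41]
293 px 312 191 rect(mm,deg) [486.8, -65.9, 74.9, 36.3, 78.2] z [0.0772 0.0861 0.0898] bgr [108 114 119]
now t=19.83 [498.7  26.3 163.4] yaw -8.3 w 50.4 F [ 0.3 -0.1 -0.9] 0.0
(494, 27.5, 74, -8.5) -> [ 0.05 -0.49  8.94] [0.  0.  0.2]
```

jog_arm(
  steps=[
    [0.1,0.1,-0.5,4,0,0,0],
    [0.1,0.1,-0.5,7.5,0,0,0],
    [0.1,0.1,-0.5,9,0,0,0],
    [0.1,0.1,-0.5,9,0,0,0],
    [-1,0.1,-0.5,9,0,0,0],
    [-1,0.1,-0.5,9,0,0,0],
    [-1,0.1,-0.5,9,0,0,0],
    [-1,0.1,-0.5,9,0,0,0],
    [-1,0.1,-0.5,9,0,0,0],
    [-1,0.1,-0.5,5,0,0,0],
    [-1,0.1,-0.5,1,0,0,0],
    [-1,0.1,-0.5,-3,0,0,0],
    [-1,0.1,-0.5,-3,0,0,0],
  ],
  squeeze=40,
)

```text
time: 20.92
position: [0.4975, 0.028, 0.2011]
ee_rot: [[0.147, 0.989, 0.014], [0.989, -0.147, -0.001], [0.001, 0.014, -1.0]]
ft_force: [1.5, -0.1, -2.6]
grip_width: 0.0295
grip_force: 40.0
```

```bash
python3 - <<'E'
from h import *
plan((420,326,194,-13.3),(420,326,115,-13.3))
E
```

```text
now t=20.92 [497.5  28.  201.1] yaw -8.4 w 29.5 F [ 1.5 -0.1 -2.6] 40.0
(420, 326, 194, -13.3) -> [ 28.34 -12.05   0.56] [ 0.8 -0.1  4.9]
(420, 326, 115, -13.3) -> [ 28.33 -12.16   8.46] [ 0.8 -0.1  4.9]
```

jog_arm(
  steps=[
    [-1,28.5,-15.3,0,0,0,4.9],
    [-1,28.5,-15.3,0,0,0,4.9],
    [-1,28.5,-15.3,0,0,0,4.9],
    [-1,28.5,-15.3,0,0,0,4.9],
    [-1,28.5,-15.3,0,0,0,4.9],
    [-1,28.5,-15.3,0,0,0,4.9],
    [-1,28.5,-15.3,0,0,0,4.9],
    [-1,28.5,-15.3,0,0,0,4.9],
    [-1,28.5,-15.3,0,0,0,4.9],
    [-1,28.5,-15.3,0,0,0,4.9],
    [-1,28.5,-15.3,0,0,0,4.9],
    [-1,28.5,-15.3,4,0,0,4.9],
    [-1,28.5,-15.3,8,0,0,4.9],
    [-1,28.5,-15.3,11.5,0,0,4.9],
    [-1,28.5,-15.3,11.5,0,0,4.9],
    [0,28.5,-15.3,11.5,0,0,4.9],
    [0,28.5,-15.3,11.5,0,0,4.9],
    [0.1,28.5,-15.3,8,0,0,4.9],
    [0.1,28.5,-15.3,4,0,0,4.9],
    [0.1,28.5,-15.3,0,0,0,4.9],
  ],
)

```text
time: 22.58
position: [0.3852, 0.3327, 0.1979]
ee_rot: [[0.232, 0.973, 0.004], [0.973, -0.232, 0.002], [0.003, 0.003, -1.0]]
ft_force: [0.8, 1.0, -0.8]
grip_width: 0.0505
grip_force: 0.0
```

jog_arm(
  steps=[
    [0.1,0,0,0,0,0,0],
    [0.1,0,0,0,0,0,0],
  ],
)

```text
time: 22.75
position: [0.3867, 0.3338, 0.199]
ee_rot: [[0.232, 0.973, 0.01], [0.973, -0.232, 0.006], [0.008, 0.008, -1.0]]
ft_force: [0.3, -0.8, -0.3]
grip_width: 0.0505
grip_force: 0.0
```

```bash
python3 - <<'E'
from h import *
tops('top',.074,.096,40);tops('scene',.074,.096,40)
plan((485,-67,180,-11.5),(485,-67,74,-11.5))
E
```

```text
240 px 314 221 rect(mm,deg) [482.7, -69.2, 71.5, 35.6, 79.4] z [0.0791 0.0843 0.0898] bgr [217 216 213]
297 px 312 191 rect(mm,deg) [486.9, -66.0, 74.1, 35.8, 78.8] z [0.0759 0.0859 0.0894] bgr [182 191 197]
now t=22.85 [384.7 332.6 194.9] yaw -13.4 w 50.5 F [-0.2  0.5 -0.4] 0.0
(485, -67, 180, -11.5) -> [-36.56  19.     1.45] [ 0.1 -0.1 -1.9]
(485, -67, 74, -11.5) -> [-36.58  18.98  12.05] [ 0.1 -0.1 -1.9]
```

jog_arm(
  steps=[
    [0.1,-36.6,19,0,0,0,-1.9],
    [0.1,-36.6,19,0,0,0,-1.9],
    [0.1,-36.6,19,0,0,0,-1.9],
    [0.1,-36.6,19,0,0,0,-1.9],
    [0.1,-36.6,19,0,0,0,-1.9],
    [0.1,-36.6,19,0,0,0,-1.9],
    [0.1,-36.6,19,0,0,0,-1.9],
    [0.1,-36.6,19,0,0,0,-1.9],
    [0.1,-36.6,19,0,0,0,-1.9],
    [0.1,-36.6,19,0,0,0,-1.9],
    [0.1,-36.6,19,0,0,0,-1.9],
    [0.1,-36.6,19,0,0,0,-1.9],
    [0.1,-36.6,19,4,0,0,-1.9],
    [0.1,-36.6,19,8,0,0,-1.9],
    [0.1,-36.6,19,11,0,0,-1.9],
    [0.1,-36.6,19,12,0,0,-1.9],
    [0.1,-36.6,19,12,0,0,-1.9],
  ],
)

```text
time: 24.27
position: [0.4818, -0.0652, 0.0703]
ee_rot: [[0.197, 0.98, -0.007], [0.98, -0.197, 0.003], [0.001, -0.008, -1.0]]
ft_force: [0.0, 0.1, -0.4]
grip_width: 0.0506
grip_force: 0.0
```

jog_arm(
  steps=[
    [-1,0,0,0,0,0,0],
    [-1,0,0,0,0,0,0],
    [-1,0,0,0,0,0,0],
    [-1,0,0,0,0,0,0],
    [-1,0,0,0,0,0,0],
    [-1,0,0,-4,0,0,0],
    [-1,0,0,-8,0,0,0],
    [-1,0,0,-12,0,0,0],
    [-1,0,0,-12,0,0,0],
    [-1,0,0,-12,0,0,0],
  ],
)

```text
time: 25.1
position: [0.4856, -0.0677, 0.1955]
ee_rot: [[0.199, 0.98, 0.005], [0.98, -0.199, -0.002], [-0.001, 0.005, -1.0]]
ft_force: [-0.1, 0.1, -3.2]
grip_width: 0.0334
grip_force: 40.0
```

```bash
python3 - <<'E'
from h import *
plan((442.7,317.7,194,-13.3),(442.7,317.7,85,-13.3))
E
```

```text
now t=25.10 [485.6 -67.7 195.5] yaw -11.5 w 33.4 F [-0.1  0.1 -3.2] 40.0
(442.7, 317.7, 194, -13.3) -> [ 36.92 -11.87   0.07] [0.3 0.  1.8]
(442.7, 317.7, 85, -13.3) -> [ 36.93 -11.92  10.97] [0.3 0.  1.8]
```

jog_arm(
  steps=[
    [-1,36.9,-11.9,0,0,0,1.8],
    [-1,36.9,-11.9,0,0,0,1.8],
    [-1,36.9,-11.9,0,0,0,1.8],
    [-1,36.9,-11.9,0,0,0,1.8],
    [-1,36.9,-11.9,0,0,0,1.8],
    [-1,36.9,-11.9,0,0,0,1.8],
    [-1,36.9,-11.9,0,0,0,1.8],
    [-1,36.9,-11.9,0,0,0,1.8],
    [-1,36.9,-11.9,0,0,0,1.8],
    [-1,36.9,-11.9,0,0,0,1.8],
    [-1,36.9,-11.9,0,0,0,1.8],
    [-1,36.9,-11.9,0,0,0,1.8],
    [-1,36.9,-11.9,4,0,0,1.8],
    [-1,36.9,-11.9,8,0,0,1.8],
    [-1,36.9,-11.9,11,0,0,1.8],
    [-1,36.9,-11.9,11,0,0,1.8],
    [0,36.9,-11.9,11,0,0,1.8],
    [0,36.9,-11.9,11,0,0,1.8],
    [0,36.9,-11.9,7,0,0,1.8],
    [0,36.9,-11.9,3,0,0,1.8],
  ],
)

```text
time: 26.77
position: [0.4414, 0.3173, 0.1654]
ee_rot: [[0.23, 0.973, -0.001], [0.973, -0.23, -0.0], [-0.001, -0.001, -1.0]]
ft_force: [0.5, 1.4, 1.1]
grip_width: 0.0457
grip_force: 0.0
```

```bash
python3 - <<'E'
from h import *
plan((480,-100,230,0),(436.5,-331.5,200,0))
E
```

```text
now t=26.77 [441.4 317.3 165.4] yaw -13.3 w 45.7 F [0.5 1.4 1.1] 0.0
(480, -100, 230, 0) -> [-39.72  13.36  -6.45] [ -0.    0.  -13.3]
(436.5, -331.5, 200, 0) -> [-63.25  14.46  -3.44] [ -0.    0.  -13.3]
```

jog_arm(
  steps=[
    [0,0,0,-3,0,0,0],
    [0,-39.7,13.4,-6.5,0,0,-13],
    [0,-39.7,13.4,-6.5,0,0,-13],
    [0,-39.7,13.4,-6.5,0,0,-13],
    [0,-39.7,13.4,-6.5,0,0,-13],
    [0,-39.7,13.4,-6.5,0,0,-13],
    [0,-39.7,13.4,-6.5,0,0,-13],
    [0,-39.7,13.4,-6.5,0,0,-13],
    [0,-39.7,13.4,-6.5,0,0,-13],
    [0,-39.7,13.4,-6.5,0,0,-13],
    [0,-39.7,13.4,-6.5,0,0,-13],
    [0,-39.7,13.4,-6.5,0,0,-13],
    [0,-39.7,13.4,-6.5,0,0,-13],
    [0,-39.7,13.4,-6.5,0,0,-13],
    [0,-39.7,13.4,-6.5,0,0,-13],
  ],
)

```text
time: 28.02
position: [0.4806, -0.098, 0.2294]
ee_rot: [[0.004, 1.0, 0.002], [1.0, -0.004, 0.0], [0.0, 0.002, -1.0]]
ft_force: [0.5, 0.6, -0.2]
grip_width: 0.0457
grip_force: 0.0
```

```bash
python3 - <<'E'
from h import *
for n in ['top','scene']:
    c=r.capture(n);W=cloud(c);C=c['color'];z=W[...,2]
    cv2.imwrite(f'pics/{n}2.png',cv2.resize(C[150:290,140:460],None,fx=2.5,fy=2.5,interpolation=cv2.INTER_CUBIC) if n=='top' else cv2.resize(C[80:320,160:480],None,fx=2.5,fy=2.5,interpolation=cv2.INTER_CUBIC))
    reg=(W[...,0]>.3)&(W[...,0]<.6)&(W[...,1]>-.5)&(W[...,1]<-.2)
    print(n);comps((C.min(-1)>150)&(z<.02)&reg,W,C,300);comps((z>.03)&(z<.06)&reg,W,C,15);comps((z>.019)&(z<.036)&reg,W,C,10)
    for q,h in [('cover',0),('keeper',.02)]:
        print(q,[(atz(c,np.array(x['at'])*[640,400],h).round(3),x['confidence']) for x in r.mark_of(c,q)])
plan((436.5,-331.5,150,0))
E
```

```text
top
2077 px 391 244 rect(mm,deg) [436.5, -332.6, 183.0, 143.3, 89.9] z [0.0006 0.0066 0.0124] bgr [214 216 216]
92 px 393 243 rect(mm,deg) [434.0, -332.1, 68.0, 12.3, -89.8] z [0.0346 0.0474 0.0537] bgr [182 183 184]
33 px 394 229 rect(mm,deg) [485.2, -333.5, 34.1, 9.5, 89.9] z [0.0218 0.028  0.0338] bgr [169 174 176]
cover [(array([ 0.286, -0.566,  0.   ]), 0.7), (array([ 0.432, -0.346,  0.   ]), 0.65)]
keeper [(array([ 0.484, -0.325,  0.02 ]), 0.89), (array([ 0.234, -0.574,  0.02 ]), 0.77), (array([ 0.514, -0.016,  0.02 ]), 0.49), (array([ 0.754, -0.238,  0.02 ]), 0.31)]
scene
2715 px 247 270 rect(mm,deg) [436.2, -330.4, 182.1, 146.8, -90.0] z [0.0047 0.0082 0.0117] bgr [211 218 223]
190 px 247 262 rect(mm,deg) [438.9, -330.5, 70.5, 14.1, -89.6] z [0.0324 0.0484 0.0526] bgr [168 176 181]
22 px 262 274 rect(mm,deg) [489.8, -336.3, 20.2, 10.5, -80.3] z [0.0302 0.0313 0.0332] bgr [168 182 189]
69 px 247 267 rect(mm,deg) [443.4, -331.0, 70.4, 11.0, 81.3] z [0.0198 0.027  0.0351] bgr [ 97 102 106]
64 px 263 273 rect(mm,deg) [489.1, -330.1, 34.3, 11.1, 89.6] z [0.0234 0.0301 0.0331] bgr [158 170 176]
cover [(array([ 0.299, -0.565,  0.   ]), 0.68), (array([ 0.44 , -0.334,  0.   ]), 0.57)]
keeper [(array([ 0.247, -0.587,  0.02 ]), 0.81)]
now t=28.32 [480.7 -98.3 228.4] yaw -0.2 w 45.9 F [-0.6 -0.5 -0.5] 0.0
(436.5, -331.5, 150, 0) -> [-23.34  -4.35   7.84] [-0.  -0.  -0.2]
```

View pics/scene2.png

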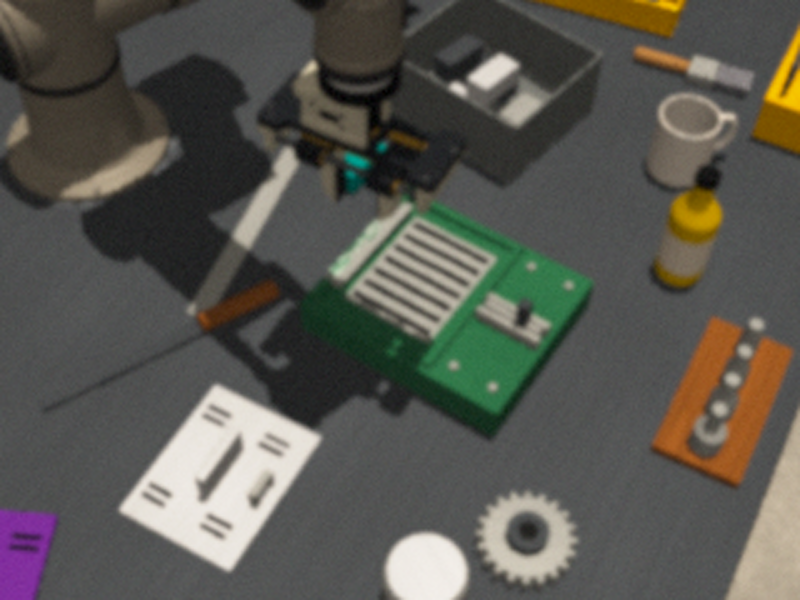

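jog_arm(
  steps=[
    [-0.2,-23.3,-4.4,8,0,0,-0.2],
    [-0.2,-23.3,-4.4,8,0,0,-0.2],
    [-0.2,-23.3,-4.4,8,0,0,-0.2],
    [-0.2,-23.3,-4.4,8,0,0,-0.2],
    [-0.2,-23.3,-4.4,8,0,0,-0.2],
    [-0.2,-23.3,-4.4,8,0,0,-0.2],
    [-0.2,-23.3,-4.4,8,0,0,-0.2],
    [-0.2,-23.3,-4.4,8,0,0,-0.2],
    [-0.2,-23.3,-4.4,8,0,0,-0.2],
    [-0.2,-23.3,-4.4,12,0,0,-0.2],
    [-0.2,-23.3,-4.4,16,0,0,-0.2],
    [-0.2,-23.3,-4.4,19,0,0,-0.2],
    [-0.2,-23.3,-4.4,21,0,0,-0.2],
    [-0.2,-23.3,-4.4,21.3,0,0,-0.2],
    [-0.2,-23.3,-4.4,21.3,0,0,-0.2],
  ],
)

```text
time: 29.57
position: [0.4359, -0.3303, 0.0151]
ee_rot: [[-0.001, 1.0, -0.001], [1.0, 0.001, 0.001], [0.001, -0.001, -1.0]]
ft_force: [0.6, -0.5, 0.4]
grip_width: 0.0369
grip_force: 0.0
```

jog_arm(
  steps=[
    [-1,0,0,0,0,0,0],
    [-1,0,0,0,0,0,0],
    [-1,0,0,0,0,0,0],
    [-1,0,0,0,0,0,0],
    [-1,0,0,0,0,0,0],
    [-1,0,0,0,0,0,0],
  ],
  squeeze=60,
)

```text
time: 30.07
position: [0.4367, -0.3326, 0.0167]
ee_rot: [[0.002, 1.0, 0.003], [1.0, -0.002, -0.002], [-0.002, 0.003, -1.0]]
ft_force: [3.1, 1.7, 7.1]
grip_width: 0.0117
grip_force: 60.0
```

jog_arm(
  steps=[
    [-1,0,0,-3,0,0,0],
    [-1,0,0,-6,0,0,0],
    [-1,0,0,-9,0,0,0],
    [-1,0,0,-12,0,0,0],
    [-1,0,0,-12,0,0,0],
  ],
)

```text
time: 30.48
position: [0.4374, -0.334, 0.1407]
ee_rot: [[0.001, 1.0, 0.006], [1.0, -0.001, -0.006], [-0.006, 0.006, -1.0]]
ft_force: [1.5, -1.0, -4.4]
grip_width: 0.0119
grip_force: 60.0
```

```bash
python3 - <<'E'
from h import *
plan((535,-25,140,-5))
E
```

```text
now t=30.48 [ 437.4 -334.   140.7] yaw -0.1 w 11.9 F [ 1.5 -1.  -4.4] 60.0
(535, -25, 140, -5) -> [30.91  9.72 -0.07] [0.4 0.4 4.9]
```

jog_arm(
  steps=[
    [-1,3,1,0,0,0,0.5],
    [-1,6,2,0,0,0,1],
    [-1,9,3,0,0,0,1.5],
    [-1,12,4,0,0,0,2],
    [-1,15,5,0,0,0,2.5],
    [-1,18,6,0,0,0,3],
    [-1,21,7,0,0,0,3.5],
    [-1,24,8,0,0,0,4],
    [-1,27,9,0,0,0,4.5],
    [-1,29,9.5,0,0,0,4.9],
    [-1,30.6,9.7,0,0,0,4.9],
    [-1,30.8,9.7,0,0,0,4.9],
    [-1,30.8,9.7,0,0,0,4.9],
    [-1,30.8,9.7,0,0,0,4.9],
    [-1,30.8,9.7,0,0,0,4.9],
  ],
)

```text
time: 31.73
position: [0.5324, -0.0251, 0.1347]
ee_rot: [[0.088, 0.996, -0.001], [0.996, -0.088, -0.0], [-0.0, -0.001, -1.0]]
ft_force: [-0.4, 0.3, -6.0]
grip_width: 0.0121
grip_force: 60.0
```

```bash
python3 - <<'E'
from h import *
for n in ['scene','top']:
    c=r.capture(n);W=cloud(c);C=c['color'];z=W[...,2]
    reg=(W[...,0]>.4)&(W[...,0]<.7)&(W[...,1]>-.2)&(W[...,1]<.15)
    print(n);comps((C.min(-1)>90)&(z>.115)&(z<.142)&reg,W,C,60)
    cv2.imwrite(f'pics/{n}3.png',cv2.resize(C[120:280,240:440],None,fx=4,fy=3.7,interpolation=cv2.INTER_CUBIC))
plan((535,-25,140,-5))
E
```

```text
scene
1488 px 329 185 rect(mm,deg) [532.2, -25.1, 179.4, 141.4, 84.9] z [0.1233 0.1265 0.1299] bgr [133 140 145]
top
581 px 321 210 rect(mm,deg) [524.1, -87.0, 140.3, 56.2, -5.3] z [0.1191 0.1243 0.1298] bgr [156 157 158]
194 px 279 200 rect(mm,deg) [536.6, 39.9, 56.1, 47.4, -3.5] z [0.1199 0.1248 0.13  ] bgr [223 224 220]
now t=31.83 [532.7 -25.1 135.1] yaw -5.1 w 11.7 F [ 0.4 -0.5 -4.8] 60.0
(535, -25, 140, -5) -> [ 0.03  0.23 -0.49] [-0.   0.  -0.1]
```

View pics/scene3.png

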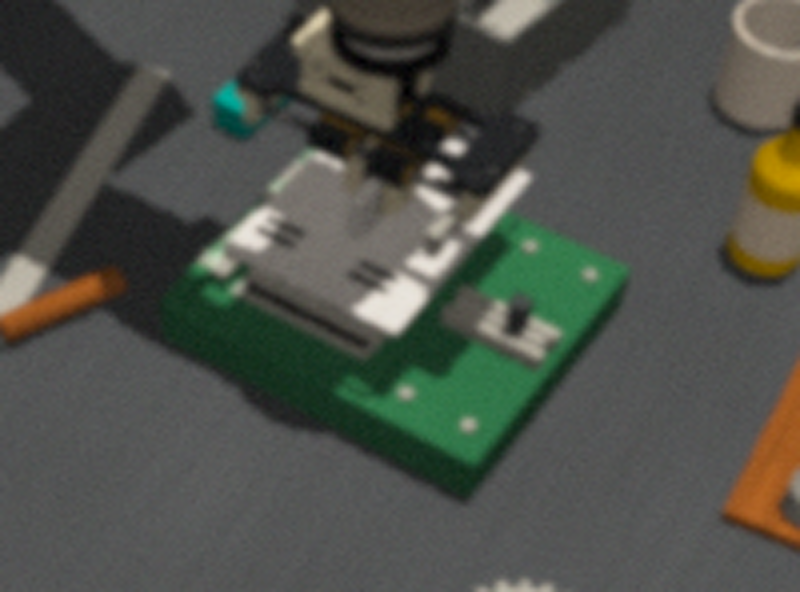

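```bash
cat >> h.py <<'E'
def ins(X,h,th,O=(513.,-24.4),yaw=-5.1,g=16.7):
    t=np.radians(th);a=np.radians(yaw)
    bx=X+70*np.cos(t)-g*np.sin(t); z=50+h+70*np.sin(t)+g*np.cos(t)
    return (round(O[0]+bx*np.cos(a),1),round(O[1]+bx*np.sin(a),1),round(z,1),yaw,(-th,0,0))
E
python3 - <<'E'
from h import *
plan(ins(-50,12,12),ins(-50,0,12))
E
```

```text
now t=31.83 [532.7 -25.1 135.1] yaw -5.1 w 11.7 F [ 0.4 -0.5 -4.8] 60.0
(np.float64(527.9), np.float64(-25.7), np.float64(92.9), -5.1, (-12, 0, 0)) -> [-0.1  -0.47  4.22] [-12.   0.   0.]
(np.float64(527.9), np.float64(-25.7), np.float64(80.9), -5.1, (-12, 0, 0)) -> [-0.1  -0.47  5.42] [-12.   0.   0.]
```

jog_arm(
  steps=[
    [-1,-0.1,-0.5,0,-4,0,0],
    [-1,-0.1,-0.5,0,-8,0,0],
    [-1,-0.1,-0.5,0,-12,0,0],
    [-1,-0.1,-0.5,2,-12,0,0],
    [-1,-0.1,-0.5,4.2,-12,0,0],
    [-1,-0.1,-0.5,4.2,-12,0,0],
    [-1,-0.1,-0.5,4.2,-12,0,0],
    [-1,-0.1,-0.5,4.2,-12,0,0],
    [-1,-0.1,-0.5,4.2,-12,0,0],
    [-1,-0.1,-0.5,4.2,-12,0,0],
  ],
)

```text
time: 32.67
position: [0.5287, -0.0249, 0.0945]
ee_rot: [[0.087, 0.974, 0.209], [0.996, -0.085, -0.018], [-0.0, 0.21, -0.978]]
ft_force: [0.4, -0.5, -5.9]
grip_width: 0.0116
grip_force: 60.0
```

```bash
python3 - <<'E'
from h import *
plan(ins(-50,5,12),ins(-50,0,12))
c=r.capture('scene');W=cloud(c);C=c['color']
reg=(W[...,0]>.4)&(W[...,0]<.7)&(W[...,1]>-.2)&(W[...,1]<.15)
comps((C.min(-1)>80)&(W[...,2]>.071)&(W[...,2]<.13)&reg,W,C,200)
cv2.imwrite('pics/s4.png',cv2.resize(C[120:280,240:440],None,fx=4,fy=3.7,interpolation=cv2.INTER_CUBIC))
E
```

```text
now t=32.67 [528.7 -24.9  94.5] yaw -5.0 w 11.6 F [ 0.4 -0.5 -5.9] 60.0
(np.float64(527.9), np.float64(-25.7), np.float64(85.9), -5.1, (-12, 0, 0)) -> [-0.08 -0.25  0.83] [ 0.1 -0.   0.1]
(np.float64(527.9), np.float64(-25.7), np.float64(80.9), -5.1, (-12, 0, 0)) -> [-0.08 -0.36  1.32] [ 0.1 -0.   0.1]
1568 px 332 192 rect(mm,deg) [532.9, -23.3, 182.7, 138.1, 84.8] z [0.0745 0.0922 0.1163] bgr [141 148 153]
```

View pics/s4.png

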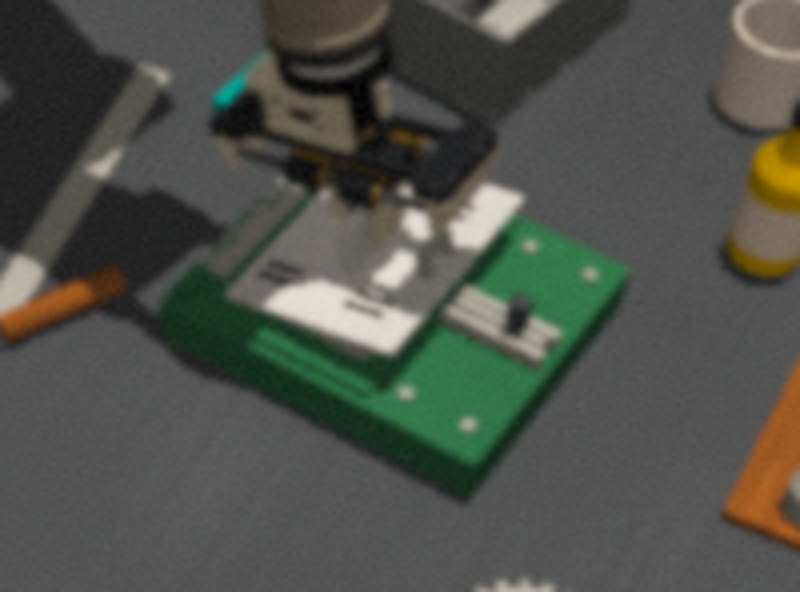

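jog_arm(
  steps=[
    [-1,-0.13,-0.1,0.4,0,0,0],
    [-1,-0.13,-0.25,0.83,0,0,0],
    [-1,-0.13,-0.25,0.83,0,0,0],
    [-1,-0.13,-0.29,1.02,0,0,0],
    [-1,-0.13,-0.33,1.2,0,0,0],
    [-1,-0.13,-0.33,1.2,0,0,0],
    [-1,-0.13,-0.33,1.2,0,0,0],
  ],
)

```text
time: 33.3
position: [0.5271, -0.0259, 0.0809]
ee_rot: [[0.087, 0.974, 0.207], [0.996, -0.085, -0.018], [0.0, 0.208, -0.978]]
ft_force: [0.7, 1.1, -5.6]
grip_width: 0.0115
grip_force: 60.0
```

jog_arm(
  steps=[
    [-1,0,-0.02,0.1,0,0,0],
    [-1,0,-0.02,0.1,0,0,0],
    [-1,0,-0.02,0.1,0,0,0],
    [-1,0,-0.02,0.1,0,0,0],
  ],
)

```text
time: 33.63
position: [0.5273, -0.0259, 0.0805]
ee_rot: [[0.087, 0.974, 0.208], [0.996, -0.085, -0.018], [0.0, 0.209, -0.978]]
ft_force: [-0.9, 1.5, 4.3]
grip_width: 0.012
grip_force: 60.0
```

jog_arm(
  steps=[
    [-1,0,-0.02,0.1,0,0,0],
    [-1,0,-0.02,0.1,0,0,0],
    [-1,0,-0.02,0.1,0,0,0],
    [-1,0,-0.02,0.1,0,0,0],
  ],
)

```text
time: 33.97
position: [0.5276, -0.0259, 0.0801]
ee_rot: [[0.086, 0.974, 0.209], [0.996, -0.084, -0.018], [-0.0, 0.21, -0.978]]
ft_force: [-3.1, 1.7, 10.7]
grip_width: 0.0115
grip_force: 60.1
```

jog_arm(
  steps=[
    [-1,0,0.05,-0.25,0,0,0],
    [-1,0,0.05,-0.25,0,0,0],
    [-1,0,-0.3,-0.32,0,0,0],
    [-1,0,-0.6,-0.39,0,0,0],
    [-1,0,-0.9,-0.45,0,0,0],
    [-1,0,-1.2,-0.51,0,0,0],
    [-1,0,-1.4,-0.56,0,0,0],
    [-1,0,-1.4,-0.56,0,0,0],
    [-1,0,-1.4,-0.56,0,0,0],
  ],
)

```text
time: 34.72
position: [0.5122, -0.0246, 0.0815]
ee_rot: [[0.087, 0.974, 0.207], [0.996, -0.085, -0.018], [0.0, 0.208, -0.978]]
ft_force: [-0.7, -0.1, -6.8]
grip_width: 0.0113
grip_force: 60.0
```

```bash
python3 - <<'E'
from h import *
plan(ins(-65,1,12),ins(-71,1,12))
E
```

```text
now t=34.72 [512.2 -24.6  81.5] yaw -5.0 w 11.3 F [-0.7 -0.1 -6.8] 60.0
(np.float64(513.0), np.float64(-24.4), np.float64(81.9), -5.1, (-12, 0, 0)) -> [ 0.03  0.09 -0.02] [ 0.  -0.   0.1]
(np.float64(507.0), np.float64(-23.9), np.float64(81.9), -5.1, (-12, 0, 0)) -> [ 0.03 -0.5  -0.15] [ 0.  -0.   0.1]
```

jog_arm(
  steps=[
    [-1,0,-0.2,-0.04,0,0,0],
    [-1,0,-0.4,-0.08,0,0,0],
    [-1,0,-0.5,-0.1,0,0,0],
    [-1,0,-0.5,-0.1,0,0,0],
    [-1,0,-0.5,-0.1,0,0,0],
  ],
)

```text
time: 35.13
position: [0.5073, -0.0242, 0.0815]
ee_rot: [[0.087, 0.974, 0.208], [0.996, -0.085, -0.018], [0.0, 0.208, -0.978]]
ft_force: [0.8, -0.2, -5.6]
grip_width: 0.0115
grip_force: 60.0
```

jog_arm(
  steps=[
    [-1,0,-0.2,-0.04,0,0,0],
    [-1,0,-0.3,-0.06,0,0,0],
    [-1,0,-0.3,-0.06,0,0,0],
    [-1,0,-0.3,-0.06,0,0,0],
  ],
)

```text
time: 35.47
position: [0.5065, -0.0245, 0.0823]
ee_rot: [[0.088, 0.973, 0.213], [0.996, -0.086, -0.019], [-0.0, 0.213, -0.977]]
ft_force: [7.1, -0.8, -7.9]
grip_width: 0.0117
grip_force: 60.0
```

```bash
python3 - <<'E'
from h import *
O=(512.5,-25.)
plan(*[ins(X,h,t,O,-5.1) for X,h,t in [(-69.8,1,12),(-69.8,1,9),(-69.8,1,6),(-69.8,1,3),(-69.8,.8,1),(-69.8,0.5,0)]])
E
```

```text
now t=35.47 [506.5 -24.5  82.3] yaw -5.0 w 11.7 F [ 7.1 -0.8 -7.9] 60.0
(np.float64(507.7), np.float64(-24.6), np.float64(81.9), -5.1, (-12, 0, 0)) -> [-0.    0.11  0.07] [0.3 0.  0.1]
(np.float64(509.2), np.float64(-24.7), np.float64(78.4), -5.1, (-9, 0, 0)) -> [0.   0.18 0.44] [3.3 0.  0.1]
(np.float64(510.6), np.float64(-24.8), np.float64(74.9), -5.1, (-6, 0, 0)) -> [0.   0.25 0.81] [6.3 0.  0.1]
(np.float64(511.7), np.float64(-24.9), np.float64(71.3), -5.1, (-3, 0, 0)) -> [0.   0.28 1.19] [9.3 0.  0.1]
(np.float64(512.4), np.float64(-25.0), np.float64(68.7), -5.1, (-1, 0, 0)) -> [-0.    0.29  1.46] [11.3  0.   0.1]
(np.float64(512.7), np.float64(-25.0), np.float64(67.2), -5.1, (0, 0, 0)) -> [0.   0.29 1.61] [12.3  0.   0.1]
```

jog_arm(
  steps=[
    [-1,0,0.28,0.03,0,0,0],
    [-1,0,0.28,0.03,0,0,0],
    [-1,0,0.31,0.2,1.5,0,0],
    [-1,0,0.35,0.4,3,0,0],
    [-1,0,0.38,0.6,4.5,0,0],
    [-1,0,0.42,0.77,6,0,0],
    [-1,0,0.44,0.95,7.5,0,0],
    [-1,0,0.45,1.13,9,0,0],
    [-1,0,0.45,1.13,9,0,0],
    [-1,0,0.45,1.13,9,0,0],
  ],
)

```text
time: 36.3
position: [0.5106, -0.0244, 0.0709]
ee_rot: [[0.086, 0.995, 0.052], [0.996, -0.086, -0.004], [0.0, 0.052, -0.999]]
ft_force: [0.4, -0.6, -5.4]
grip_width: 0.0117
grip_force: 60.0
```

```bash
python3 - <<'E'
from h import *
O=(512.5,-25.)
plan(*[ins(X,h,t,O,-5.1) for X,h,t in [(-69.8,1,3),(-69.8,.8,1),(-69.8,0.5,0),(-69.8,0,0)]])
c=r.capture('scene');W=cloud(c);C=c['color']
cv2.imwrite('pics/s5.png',cv2.resize(C[130:250,260:410],None,fx=5,fy=5,interpolation=cv2.INTER_CUBIC))
E
```

```text
now t=36.30 [510.6 -24.4  70.9] yaw -4.9 w 11.7 F [ 0.4 -0.6 -5.4] 60.0
(np.float64(511.7), np.float64(-24.9), np.float64(71.3), -5.1, (-3, 0, 0)) -> [-0.04  0.12 -0.03] [-0.  -0.   0.2]
(np.float64(512.4), np.float64(-25.0), np.float64(68.7), -5.1, (-1, 0, 0)) -> [-0.05  0.18  0.23] [ 2.  -0.   0.2]
(np.float64(512.7), np.float64(-25.0), np.float64(67.2), -5.1, (0, 0, 0)) -> [-0.04  0.2   0.38] [ 3.  -0.   0.2]
(np.float64(512.7), np.float64(-25.0), np.float64(66.7), -5.1, (0, 0, 0)) -> [-0.04  0.2   0.43] [ 3.  -0.   0.2]
```

View pics/s5.png

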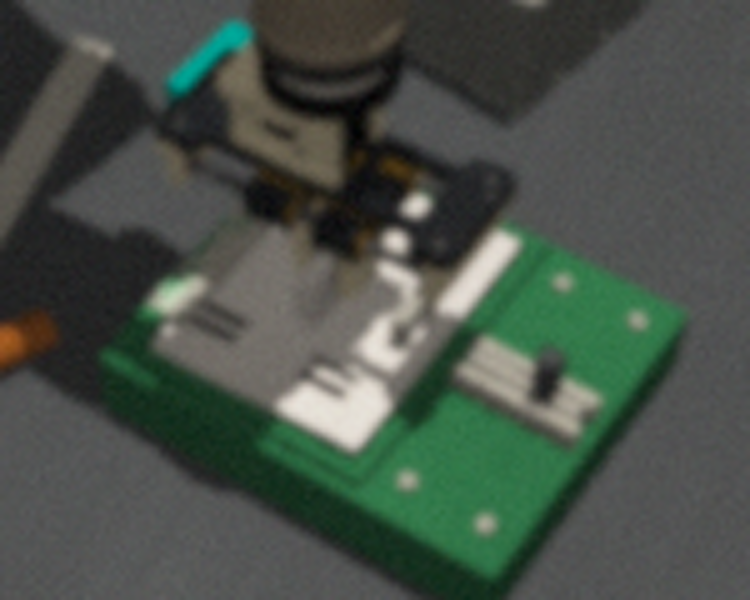

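jog_arm(
  steps=[
    [-1,-0.02,0.1,0.1,1,0,0.1],
    [-1,-0.04,0.16,0.23,2,0,0.1],
    [-1,-0.04,0.18,0.38,3,0,0.1],
    [-1,-0.04,0.18,0.45,3,0,0.1],
    [-1,-0.04,0.18,0.45,3,0,0.1],
    [-1,-0.04,0.18,0.45,3,0,0.1],
  ],
)

```text
time: 36.85
position: [0.513, -0.0251, 0.0668]
ee_rot: [[0.088, 0.996, 0.0], [0.996, -0.088, -0.0], [0.0, 0.0, -1.0]]
ft_force: [0.2, 0.1, -5.3]
grip_width: 0.012
grip_force: 60.0
```

jog_arm(
  steps=[
    [-1,0,0,0.1,0,0,0],
    [-1,0,0,0.15,0,0,0],
    [-1,0,0,0.15,0,0,0],
    [-1,0,0,0.15,0,0,0],
  ],
)

```text
time: 37.18
position: [0.513, -0.0251, 0.0667]
ee_rot: [[0.088, 0.996, 0.001], [0.996, -0.088, -0.0], [-0.0, 0.001, -1.0]]
ft_force: [-2.6, 0.2, 7.1]
grip_width: 0.0114
grip_force: 60.0
```

jog_arm(
  steps=[
    [-0.2,0,0,0.1,0,0,0],
    [-0.2,0,0,0.1,0,0,0],
    [-0.2,0,0,0.1,0,0,0],
    [-0.2,0,0,0,0,0,0],
    [-0.2,0,0,-4,0,0,0],
    [-0.2,0,0,-8,0,0,0],
    [-0.2,0,0,-9,0,0,-30],
    [-0.2,0,0,-9,0,0,-60],
    [-0.2,0,0,-9,0,0,-60],
    [-0.2,0,0,-9,0,0,-60],
    [-0.2,0,0,-9,0,0,-90],
    [-0.2,0,0,-9,0,0,-90],
    [-0.2,0,0,-9,0,0,-90],
    [-0.2,0,0,-9,0,0,-90],
    [-0.2,0,0,-9,0,0,-90],
    [-0.2,0,0,-9,0,0,-90],
    [-0.2,0,0,-9,0,0,-90],
    [-0.2,0,0,-9,0,0,-90],
    [-0.2,0,0,-9,0,0,-90],
  ],
)

```text
time: 38.77
position: [0.5129, -0.0251, 0.1554]
ee_rot: [[-0.997, 0.082, 0.0], [0.082, 0.997, 0.0], [-0.0, 0.0, -1.0]]
ft_force: [-0.3, -0.3, 0.5]
grip_width: 0.0369
grip_force: 0.0
```

```bash
python3 - <<'E'
from h import *
c=r.capture('scene');W=cloud(c);C=c['color'];z=W[...,2]
reg=(W[...,0]>.4)&(W[...,0]<.7)&(W[...,1]>-.2)&(W[...,1]<.15)
comps((C.min(-1)>80)&(z>.05)&(z<.066)&reg,W,C,200)
a,b=np.array([.9961,-.0889]),np.array([.0889,.9961]);d=W[...,:2]-[.5125,-.025]
u,v=d@a,d@b
for s in [(-.055,-.03),(.03,.065)]:
    for t in [(-.085,-.05),(.05,.085)]:
        k=(u>s[0])&(u<s[1])&(v>t[0])&(v<t[1]);print(s,t,k.sum(),np.median(z[k]).round(4))
k=(u>.09)&(u<.165)&(abs(v)>.03)&(abs(v)<.1);print('deck',np.median(z[k]))
cv2.imwrite('pics/s6.png',cv2.resize(C[130:250,260:410],None,fx=5,fy=5,interpolation=cv2.INTER_CUBIC))
plan((649.5,-35.8,150,85),(649.5,-35.8,75,85))
E
```

```text
1962 px 328 193 rect(mm,deg) [515.5, -22.1, 194.4, 148.8, 83.4] z [0.0551 0.0587 0.0624] bgr [147 156 159]
(-0.055, -0.03) (-0.085, -0.05) 251 0.4724
(-0.055, -0.03) (0.05, 0.085) 89 0.5097
(0.03, 0.065) (-0.085, -0.05) 343 0.2667
(0.03, 0.065) (0.05, 0.085) 184 0.0613
deck 0.05264987761332511
now t=38.82 [512.9 -25.1 155.4] yaw 85.4 w 36.5 F [ 0.1 -0.8  0.6] 0.0
(649.5, -35.8, 150, 85) -> [-13.71   0.03   0.54] [0.  0.  0.4]
(649.5, -35.8, 75, 85) -> [-13.7    0.03   8.04] [0.  0.  0.4]
```

View pics/s6.png

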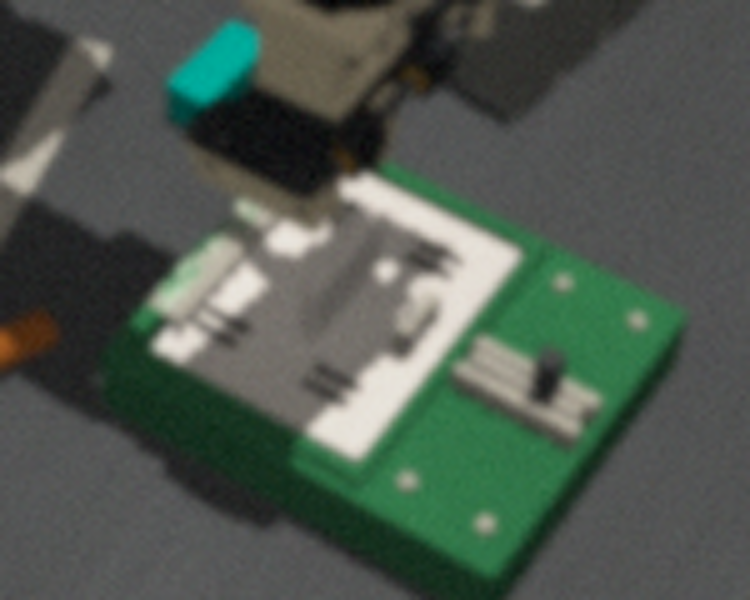

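jog_arm(
  steps=[
    [-0.1,-4,0,0,0,0,0.4],
    [-0.1,-8,0,0,0,0,0.4],
    [-0.1,-12,0,0,0,0,0.4],
    [-0.1,-13.7,0,0.5,0,0,0.4],
    [-0.1,-13.7,0,0.5,0,0,0.4],
    [-0.1,-13.7,0,0.5,0,0,0.4],
    [-0.1,-13.7,0,4,0,0,0.4],
    [-0.1,-13.7,0,7,0,0,0.4],
    [-0.1,-13.7,0,8,0,0,0.4],
    [-0.1,-13.7,0,8,0,0,0.4],
    [-0.1,-13.7,0,8,0,0,0.4],
    [-1,-13.7,0,8,0,0,0.4],
    [-1,-13.7,0,8,0,0,0.4],
    [-1,-13.7,0,8,0,0,0.4],
    [-1,-13.7,0,8,0,0,0.4],
    [-1,-13.7,0,8,0,0,0.4],
    [-1,-13.7,0,8,0,0,0.4],
  ],
  squeeze=20,
)

```text
time: 40.23
position: [0.6499, -0.0357, 0.0764]
ee_rot: [[-0.995, 0.095, 0.002], [0.095, 0.995, 0.002], [-0.002, 0.002, -1.0]]
ft_force: [0.3, 5.5, 3.7]
grip_width: 0.0135
grip_force: 20.0
```

jog_arm(
  steps=[
    [-1,0.8,0,0,0,0,0],
    [-1,1.6,0,0,0,0,0],
    [-1,2.4,0,0,0,0,0],
    [-1,3.2,0,0,0,0,0],
    [-1,4,0,0,0,0,0],
    [-1,4.7,0,0,0,0,0],
    [-1,4.7,0,0,0,0,0],
    [-1,4.7,0,0,0,0,0],
  ],
)

```text
time: 40.9
position: [0.6024, -0.0312, 0.0764]
ee_rot: [[-0.995, 0.095, 0.001], [0.095, 0.995, 0.002], [-0.001, 0.002, -1.0]]
ft_force: [-2.0, 5.6, 4.5]
grip_width: 0.0136
grip_force: 20.0
```

jog_arm(
  steps=[
    [-1,0.3,0,0,0,0,0],
    [-1,0.5,0,0,0,0,0],
    [-1,0.5,0,0,0,0,0],
    [-1,0.5,0,0,0,0,0],
  ],
)

```text
time: 41.23
position: [0.6001, -0.0309, 0.0764]
ee_rot: [[-0.995, 0.095, 0.006], [0.095, 0.995, 0.002], [-0.006, 0.002, -1.0]]
ft_force: [6.9, 6.2, -1.4]
grip_width: 0.0137
grip_force: 20.0
```

jog_arm(
  steps=[
    [-0.1,-0.2,0,0,0,0,0],
    [-0.1,-0.2,0,0,0,0,0],
    [-0.1,-0.2,0,0,0,0,0],
    [-0.1,-0.2,0,-4,0,0,0],
    [-0.1,-0.2,0,-8,0,0,0],
    [-0.1,-0.2,0,-12,0,0,0],
    [-0.1,6,-4,-14,0,0,0],
    [-0.1,10,-8,-14,0,0,0],
    [-0.1,12,-12,-14,0,0,0],
    [-0.1,14,-16,-14,0,0,0],
    [-0.1,16,-20,-14,0,0,0],
    [-0.1,16,-24,-14,0,0,0],
    [-0.1,16,-28,-14,0,0,0],
    [-0.1,16,-30,-14,0,0,0],
    [-0.1,16,-30,-14,0,0,0],
    [-0.1,16,-30,-14,0,0,0],
    [-0.1,16,-30,-14,0,0,0],
  ],
)

```text
time: 42.65
position: [0.4087, -0.3167, 0.215]
ee_rot: [[-0.995, 0.099, -0.001], [0.099, 0.995, 0.001], [0.001, 0.001, -1.0]]
ft_force: [-1.1, 0.1, 0.5]
grip_width: 0.0409
grip_force: 0.0
```

```bash
python3 - <<'E'
from h import *
a=[]
for n in ['top','scene']:
    c=r.capture(n);W=cloud(c);C=c['color'];z=W[...,2]
    a.append(cv2.resize(C[140:290,140:340] if n=='top' else C[80:230,280:480],None,fx=2,fy=2,interpolation=cv2.INTER_CUBIC))
    A,b=np.array([.9961,-.0889]),np.array([.0889,.9961]);d=W[...,:2]-[.5125,-.025];u,v=d@A,d@b
    for s in [(-.05,-.03),(.03,.04),(.06,.068),(.1,.16)]:
        print(n,s,[(int(k.sum()),np.median(z[k]).round(4)) for t in [(-.085,-.05),(.05,.085)] for k in [(u>s[0])&(u<s[1])&(v>t[0])&(v<t[1])]])
    B=(abs((W[...,:2]-[.433,.32])@[.973,-.23])<.09)&(abs((W[...,:2]-[.433,.32])@[.23,.973])<.075);print('bin max z',np.nanpercentile(z[B],[50,98]))
    k=(z>.085)&(u>.06)&(u<.17)&(abs(v)<.02);print('knob u',np.median(u[k]))
cv2.imwrite('pics/f.png',np.hstack(a))
E
```

```text
top (-0.05, -0.03) [(65, np.float64(0.0569)), (67, np.float64(0.0576))]
top (0.03, 0.04) [(32, np.float64(0.0563)), (30, np.float64(0.0571))]
top (0.06, 0.068) [(25, np.float64(0.055)), (23, np.float64(0.058))]
top (0.1, 0.16) [(179, np.float64(0.0502)), (178, np.float64(0.05))]
bin max z [0.00968055 0.07888005]
knob u 0.08197525590429837
scene (-0.05, -0.03) [(67, np.float64(0.0589)), (54, np.float64(0.0588))]
scene (0.03, 0.04) [(37, np.float64(0.0591)), (25, np.float64(0.0591))]
scene (0.06, 0.068) [(31, np.float64(0.0588)), (26, np.float64(0.0589))]
scene (0.1, 0.16) [(235, np.float64(0.0526)), (195, np.float64(0.0527))]
bin max z [0.05715877 0.07963528]
knob u 0.08653908871262453
```

View pics/f.png

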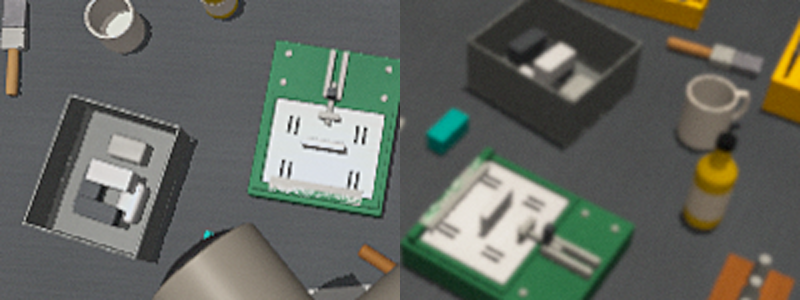

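The pictures show the cover flat in its seat and the bolt through the keeper, with the knob at u ≈ 86 mm. All five offcuts are in the bin, below the rim.

```bash
python3 -c "
from cell import r
print(r.finish_job())"
```

```text
the job is handed in; nothing more can be done
None
```

I put all five offcuts that were there (1, 2, 3, 5 and 6) in the scrap bin, seated the cover flat under the lip, slid the bolt fully home through the keeper and handed the job in; the hand-in returned no verdict.

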